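# Sort the sprung spice rack

## Task

Pull the spice rack's sprung tray out to its stop, take out the salt shaker that lies in it and lay it in the cradle of the little wooden rest at the front right. Lay every spice jar that is lying about on the worktop on its side in a cradle of the tray, one to a cradle, each settled squarely in its notches between the end boards. When all that is done, push the tray fully home under the hood; do not disturb the onion and the lemon beside the rack.

Things in the scene. Friction and masses are not known exactly. Their poses are not given: they have to be found in the camera images.
- tray (a joint): sprung slide of the spice rack's tray, in m: 0 = fully home under the hood, 0.12 = pulled out to its stop. An over-centre spring pulls it home (5.4 N when home, falling to nothing at 0.06); beyond the middle it pushes the tray out and keeps it at its stop with as much. Damping 12 N per m/s; the tray weighs 0.6 kg
- grip_tab (a point): upright wooden tab in the middle of the tray's front board, moves with the tray; 16 mm wide (y), 20 mm deep (x, along the slide); the point, 78 mm above the worktop, is where to pinch it from above, fingers left and right; tab top at 101 mm, the front board below it ends at 46 mm; x points into the rack (the tray pulls out level along -x), y to the left
- rack_mid (a point): fixed point of the spice rack: the middle of the four cradles when the tray is out at its stop, 54 mm high; x points into the rack, y to the left. The rack is 368 mm wide: a hood 96 mm high over the tray's home place, 80 to 195 mm beyond this point along x, and a runner board 7 mm thick to 84 mm before it. A wall shelf hangs 0.57 m above the worktop over world x > 0.59: come low and from the front to the tab when home
- cradle0 (a point): cradle 1 of 4 in the tray, from the left seen from the robot (68 mm apart), moves with it; the point is where a resting jar's middle lies, 54 mm above the worktop; x runs along the cradle and the jar (cap either way). Two V-notched rails 10 mm thick, 24 mm before and behind the point; ridges reach 3 mm above it; free for fingers and collar between rails to 40 mm below it. Low end boards at 62 mm keep the jar in
- cradle1 (a point): cradle 2 of 4 in the tray, from the left seen from the robot (68 mm apart), moves with it; the point is where a resting jar's middle lies, 54 mm above the worktop; x runs along the cradle and the jar (cap either way). Two V-notched rails 10 mm thick, 24 mm before and behind the point; ridges reach 3 mm above it; free for fingers and collar between rails to 40 mm below it. Low end boards at 62 mm keep the jar in
- cradle2 (a point): cradle 3 of 4 in the tray, from the left seen from the robot (68 mm apart), moves with it; the point is where a resting jar's middle lies, 54 mm above the worktop; x runs along the cradle and the jar (cap either way). Two V-notched rails 10 mm thick, 24 mm before and behind the point; ridges reach 3 mm above it; free for fingers and collar between rails to 40 mm below it. Low end boards at 62 mm keep the jar in
- cradle3 (a point): cradle 4 of 4 in the tray, from the left seen from the robot (68 mm apart), moves with it; the point is where a resting jar's middle lies, 54 mm above the worktop; x runs along the cradle and the jar (cap either way). Two V-notched rails 10 mm thick, 24 mm before and behind the point; ridges reach 3 mm above it; free for fingers and collar between rails to 40 mm below it. Low end boards at 62 mm keep the jar in
- jar0_mid (a point): glass spice jar with a round screw cap, lying on the worktop at the start (if present); 106 mm long, body 42 mm, cap 45 mm across; round its middle a square dark rubber collar, 46 x 46 mm, 24 mm long, on whose flat it lies without rolling: grip it there. The point is its middle, 23 mm above the worktop; x runs along the jar to the cap (its heading tells how it lies). 0.09 to 0.17 kg
- jar1_mid (a point): glass spice jar with a round screw cap, lying on the worktop at the start (if present); 106 mm long, body 42 mm, cap 45 mm across; round its middle a square dark rubber collar, 46 x 46 mm, 24 mm long, on whose flat it lies without rolling: grip it there. The point is its middle, 23 mm above the worktop; x runs along the jar to the cap (its heading tells how it lies). 0.09 to 0.17 kg
- jar2_mid (a point): glass spice jar with a round screw cap, lying on the worktop at the start (if present); 106 mm long, body 42 mm, cap 45 mm across; round its middle a square dark rubber collar, 46 x 46 mm, 24 mm long, on whose flat it lies without rolling: grip it there. The point is its middle, 23 mm above the worktop; x runs along the jar to the cap (its heading tells how it lies). 0.09 to 0.17 kg
- shaker0_mid (a point): salt shaker, white with a domed grey-white top, that lies in a cradle of the tray at the start (if present; one of the four is, in cradle 1, 2, 3 or 4 as its name counts 0, 1, 2, 3); 90 mm long, 44 mm across, 34 mm at the top; 0.11 kg; the point is its middle (half-way along, on its axis); x runs along it towards its top
- shaker1_mid (a point): salt shaker, white with a domed grey-white top, that lies in a cradle of the tray at the start (if present; one of the four is, in cradle 1, 2, 3 or 4 as its name counts 0, 1, 2, 3); 90 mm long, 44 mm across, 34 mm at the top; 0.11 kg; the point is its middle (half-way along, on its axis); x runs along it towards its top
- shaker2_mid (a point): salt shaker, white with a domed grey-white top, that lies in a cradle of the tray at the start (if present; one of the four is, in cradle 1, 2, 3 or 4 as its name counts 0, 1, 2, 3); 90 mm long, 44 mm across, 34 mm at the top; 0.11 kg; the point is its middle (half-way along, on its axis); x runs along it towards its top
- shaker3_mid (a point): salt shaker, white with a domed grey-white top, that lies in a cradle of the tray at the start (if present; one of the four is, in cradle 1, 2, 3 or 4 as its name counts 0, 1, 2, 3); 90 mm long, 44 mm across, 34 mm at the top; 0.11 kg; the point is its middle (half-way along, on its axis); x runs along it towards its top
- rest_cradle (a point): wooden rest with one cradle, fixed on the worktop at the front right, 122 mm along x, 78 mm across; the point is where the lying shaker's middle belongs, 50 mm above the worktop; x runs along the cradle (shaker top either way). V-notched rails as in the tray, 24 mm before and behind the point; free for fingers between them to 40 mm below it; end boards at 54 mm, 36 mm high
- onion_a_mid (a point): bystander: onion, 80 mm, loose, left of the rack; point 30 mm above its underside
- lemon_a_mid (a point): bystander: lemon, 78 mm, loose, right of the rack; point 30 mm above its underside
There are look-alikes about, which are no part of the job. What is shaped like the part that bears jar0_mid but red or turquoise is not meant.

How it is judged:
On the way, in this order (a step that is already met when the one before it is completed fails the run):
1. the tray is pulled out to its stop (value of joint tray above 0.114 m), for 0.2 s.
2. all the jars lie settled in cradles of the tray while it is out, and the shaker in its rest (value of joint tray above 0.1 m and ((distance between jar0_mid and cradle0 below 0.018 m and angle between the x axis of jar0_mid and the x axis of cradle0, either way round below 0.12 rad) or (distance between jar0_mid and cradle1 below 0.018 m and angle between the x axis of jar0_mid and the x axis of cradle1, either way round below 0.12 rad) or (distance between jar0_mid and cradle2 below 0.018 m and angle between the x axis of jar0_mid and the x axis of cradle2, either way round below 0.12 rad) or (distance between jar0_mid and cradle3 below 0.018 m and angle between the x axis of jar0_mid and the x axis of cradle3, either way round below 0.12 rad)) and ((distance between jar1_mid and cradle0 below 0.018 m and angle between the x axis of jar1_mid and the x axis of cradle0, either way round below 0.12 rad) or (distance between jar1_mid and cradle1 below 0.018 m and angle between the x axis of jar1_mid and the x axis of cradle1, either way round below 0.12 rad) or (distance between jar1_mid and cradle2 below 0.018 m and angle between the x axis of jar1_mid and the x axis of cradle2, either way round below 0.12 rad) or (distance between jar1_mid and cradle3 below 0.018 m and angle between the x axis of jar1_mid and the x axis of cradle3, either way round below 0.12 rad)) and ((distance between jar2_mid and cradle0 below 0.018 m and angle between the x axis of jar2_mid and the x axis of cradle0, either way round below 0.12 rad) or (distance between jar2_mid and cradle1 below 0.018 m and angle between the x axis of jar2_mid and the x axis of cradle1, either way round below 0.12 rad) or (distance between jar2_mid and cradle2 below 0.018 m and angle between the x axis of jar2_mid and the x axis of cradle2, either way round below 0.12 rad) or (distance between jar2_mid and cradle3 below 0.018 m and angle between the x axis of jar2_mid and the x axis of cradle3, either way round below 0.12 rad)) and distance between each of shaker0_mid, shaker1_mid, shaker2_mid, shaker3_mid and rest_cradle below 0.018 m and angle between the x axis of each of shaker0_mid, shaker1_mid, shaker2_mid, shaker3_mid and the x axis of rest_cradle, either way round below 0.2 rad), for 0.3 s.
At the end, for the whole second after the job is handed in: The tray is fully home (within 6 mm), and every jar present lies in a cradle: its middle within 18 mm of the cradle's point, its axis within 0.12 rad of the cradle's. The salt shaker lies in the rest: its middle within 18 mm of the rest's point, its axis within 0.2 rad of the rest's (value of joint tray below 0.006 m and ((distance between jar0_mid and cradle0 below 0.018 m and angle between the x axis of jar0_mid and the x axis of cradle0, either way round below 0.12 rad) or (distance between jar0_mid and cradle1 below 0.018 m and angle between the x axis of jar0_mid and the x axis of cradle1, either way round below 0.12 rad) or (distance between jar0_mid and cradle2 below 0.018 m and angle between the x axis of jar0_mid and the x axis of cradle2, either way round below 0.12 rad) or (distance between jar0_mid and cradle3 below 0.018 m and angle between the x axis of jar0_mid and the x axis of cradle3, either way round below 0.12 rad)) and ((distance between jar1_mid and cradle0 below 0.018 m and angle between the x axis of jar1_mid and the x axis of cradle0, either way round below 0.12 rad) or (distance between jar1_mid and cradle1 below 0.018 m and angle between the x axis of jar1_mid and the x axis of cradle1, either way round below 0.12 rad) or (distance between jar1_mid and cradle2 below 0.018 m and angle between the x axis of jar1_mid and the x axis of cradle2, either way round below 0.12 rad) or (distance between jar1_mid and cradle3 below 0.018 m and angle between the x axis of jar1_mid and the x axis of cradle3, either way round below 0.12 rad)) and ((distance between jar2_mid and cradle0 below 0.018 m and angle between the x axis of jar2_mid and the x axis of cradle0, either way round below 0.12 rad) or (distance between jar2_mid and cradle1 below 0.018 m and angle between the x axis of jar2_mid and the x axis of cradle1, either way round below 0.12 rad) or (distance between jar2_mid and cradle2 below 0.018 m and angle between the x axis of jar2_mid and the x axis of cradle2, either way round below 0.12 rad) or (distance between jar2_mid and cradle3 below 0.018 m and angle between the x axis of jar2_mid and the x axis of cradle3, either way round below 0.12 rad)) and distance between each of shaker0_mid, shaker1_mid, shaker2_mid, shaker3_mid and rest_cradle below 0.018 m and angle between the x axis of each of shaker0_mid, shaker1_mid, shaker2_mid, shaker3_mid and the x axis of rest_cradle, either way round below 0.2 rad); the robot touches nothing.
It fails at once if the onion is moved more than 40 mm (distance of onion_a_mid from where it was at the start of the episode above 0.04 m).
It fails at once if the lemon is moved more than 40 mm (distance of lemon_a_mid from where it was at the start of the episode above 0.04 m).
Of jar0, jar1, jar2 only 2 to 3 are there at a start; the rules pass over those that are not, and their reading is None.
Of shaker0, shaker1, shaker2, shaker3 only 1 to 1 are there at a start; the rules pass over those that are not, and their reading is None.
At some moment in a run one of jar0, jar1, jar2 may be knocked a few centimetres aside while the robot is not near it.
It also fails if it takes over 210 s, if anything falls off the work surface, if the arm or the gripper's body presses on something with over 40 N, if the wrist force passes 120 N, or if a joint passes its speed limit or range.

## Robot

A 6-joint arm with a two-finger parallel gripper is mounted at the origin on a cart in front of the work surface, level with it; the furniture and walls round the work are solid. World frame = base frame: x ahead of the robot, y to its left, z up, the work surface at z = 0. Lengths are in m, angles in rad, forces in N, time in s.
With the tool pointing down it reaches from about 0.25 to 0.775 m from the base axis. Payload 4 kg.
Tool frame: the origin (TCP) lies at the very end of the fingers, on their centre line; the grasp point (between the pads) lies 19 mm behind it; x points along the fingers, y is the direction in which the jaws open and shut, and the axes are right-handed (so a half turn about x gives the same grasp; the last joint's range is limited). The gripper opens to 94 mm and grips with 3 to 60 N. Pads are 16 mm wide; open, the fingers measure 119 mm over their backs; the gripper's body (75 mm by 177 mm) begins 78 mm behind the grasp point.
Start: joints at [1.065, 0.087, 1.371, -0, 1.684, -0.103], TCP at [0.216, 0.506, 0.206] pointing down, gripper open.
Joint ranges: [-3.1, 3.1], [-0.76, 2.03], [0.27, 2.55], [-1.08, 4.22], [0.17, 2.65], [-2.57, 2.57]. Speed limits (rad/s): [2.79, 2.79, 3.14, 3.14, 3.14, 3.14].

## Interface

Orientations are given as [roll, pitch, yaw] about the fixed x, y, z axes, in that order (R = Rz(yaw) Ry(pitch) Rx(roll)).
In Python, from bench import robot gives the robot as it stands.
- The arm moves only by the tool carry_out, never from a script. Its argument "targets" is a list of rows, each a list of 5 numbers: the closure, from 0 (fully open) to 1 (shut), then the shift along the tool's x, y, z in cm, then the turn about the tool's x in degrees. In form: [[fingers, tx, ty, tz, turn], ...]. A call has 1 to 20 rows; each row shifts and turns the commanded pose from where the row before left it, along the tool's axes as they then stand; what a row does not reach is not made up. A row lasts 1/10 s, in which the tool goes at most 50 mm and 8.59 degrees, less where a joint would pass 70% of its speed; a pose out of reach is approached as far as the arm can. A call is refused whole if a number of a shift passes 5 or a number of a turn 8.59, either way. A call with a gripper value outside its range is refused whole. The fingers move at their own pace and stop on an object; the grip force is fixed at half the most. Time passes only in rows, so rows that do not move let the fingers close. It gives the time, the measured TCP pose, the force and the opening at its end, in the units of the state.
- robot.get_obs(): the state, without advancing time (a new reading comes with each control period).
- robot.snapshot(name): name is "scene" or "top" or "wrist"; returns a dict with "image" (480x640x3 uint8, red, green, blue), "camera_matrix" (3x3 intrinsics, pixels), "distortion" ([k1, k2, p1, p2, k3] as OpenCV has them; the pictures are not rectified), "pose" (4x4, takes a point from camera to world coordinates). Camera axes: x right, y up, looking along -z (the intrinsics and any distortion apply to the point x, -y, -z); pixel columns grow to the right and rows downward; lengths in m; the calibration is good to about 2 mm. A picture is of the moment at which its call begins. There is no depth.
- robot.close_job(): hands the job in, once; it reports no verdict.
The state is a dict: "time": time; "joint_positions": joint angles; "qvel": joint speeds; "joint_torque": joint torques, N m; "tool_pos": TCP position; "ee_rot": TCP orientation; "wrist_force": force on the tool from outside, world axes, zero at the start; "wrist_torque": the same for the moment, N m; "width": finger opening in m.
Only numpy, scipy, OpenCV 4.12 (cv2) and the standard library are available. Lean on these libraries where they do the work, as an engineer would, in place of code of your own. Each camera call takes 0.05 s, during which the arm holds its last target. There are 200 camera calls.

## Working session

There is one attempt and no reset: what is moved stays moved. The work goes in short steps, Python scripts to look and compute and a tool call to move; the robot and the scene stay as the last step left them, time stands still between calls to the robot, and variables do not carry over. Pictures are saved under pics/ and viewed, about 12 in all and at most 16, crops included, and the job is handed in when it is done.

Besides the shell and the picture viewer there is one more tool, called after ">>>" by a JSON object that holds its "api" and its "payload". carry_out: Moves the arm, as the interface text tells. Its arguments: {"type":"object","properties":{"targets":{"type":"array","items":{"type":"array","items":{"type":"number"}}}},"required":["targets"]}

```bash
mkdir -p pics; ls; cat > h.py <<'E'
import numpy as np, cv2
from bench import robot
def snap(n,f):
    s=robot.snapshot(n); cv2.imwrite('pics/'+f+'.png',s['image'][:,:,::-1]); np.savez('pics/'+f+'.npz',K=s['camera_matrix'],d=s['distortion'],P=s['pose'],im=s['image']); return s
def load(f):
    z=np.load('pics/'+f+'.npz'); return dict(image=z['im'],camera_matrix=z['K'],distortion=z['d'],pose=z['P'])
def ray(s,uv):
    p=cv2.undistortPoints(np.array(uv,float).reshape(-1,1,2),np.array(s['camera_matrix']),np.array(s['distortion'])).reshape(-1,2)
    P=np.array(s['pose']); d=np.c_[p[:,0],-p[:,1],-np.ones(len(p))]@P[:3,:3].T
    return P[:3,3],d
def plane(s,uv,z):
    o,d=ray(s,uv); return o+d*((z-o[2])/d[:,2])[:,None]
def proj(s,X):
    P=np.array(s['pose']); c=(np.atleast_2d(X)-P[:3,3])@P[:3,:3]; c=c*[1,-1,-1]
    return cv2.projectPoints(c,np.zeros(3),np.zeros(3),np.array(s['camera_matrix']),np.array(s['distortion']))[0].reshape(-1,2)
E
python3 - <<'E'
from h import *
for n in ('scene','top','wrist'):
    s=snap(n,n+'0'); print(n,np.round(s['pose'],3).tolist(),np.round(s['camera_matrix'],1).tolist(),np.round(s['distortion'],3))
print(robot.get_obs())
E
```

```text
pics
scene [[0.408, 0.438, -0.801, -0.802], [-0.913, 0.17, -0.371, -0.497], [-0.026, 0.883, 0.469, 0.825], [0.0, 0.0, 0.0, 1.0]] [[579.7, 0.0, 312.5], [0.0, 579.7, 237.1], [0.0, 0.0, 1.0]] [-0.171  0.     0.     0.     0.   ]
top [[0.434, 0.774, -0.461, -0.34], [-0.901, 0.369, -0.229, -0.301], [-0.007, 0.514, 0.858, 1.648], [0.0, 0.0, 0.0, 1.0]] [[567.8, 0.0, 319.2], [0.0, 567.8, 239.4], [0.0, 0.0, 1.0]] [-0.027  0.     0.     0.     0.   ]
wrist [[0.393, -0.893, -0.221, 0.152], [0.92, 0.381, 0.097, 0.533], [-0.002, -0.241, 0.971, 0.384], [0.0, 0.0, 0.0, 1.0]] [[408.2, 0.0, 320.9], [0.0, 408.2, 236.2], [0.0, 0.0, 1.0]] [-0.053  0.     0.     0.     0.   ]
{'time': 0.15, 'joint_positions': array([ 1.06490668e+00,  8.77888225e-02,  1.37190544e+00,  2.28277331e-05,
        1.68358551e+00, -1.03139342e-01]), 'qvel': array([ 0.00032921, -0.00176496, -0.00513659, -0.00016725,  0.00129267,
        0.00039362]), 'joint_torque': array([ 1.24671369e-03, -3.40644479e+01, -3.02792931e+01,  7.18006329e-02,
        3.05249915e-02, -1.41999603e-04]), 'tool_pos': array([0.21538551, 0.50561747, 0.20457192]), 'ee_rot': array([-1.68738206,  1.56910906, -2.09012981]), 'wrist_force': array([ 0.86214006, -0.63353607,  0.32849872]), 'wrist_torque': array([0.03450067, 0.02853286, 0.01369348]), 'width': 0.09417305061814843}
```

View pics/scene0.png

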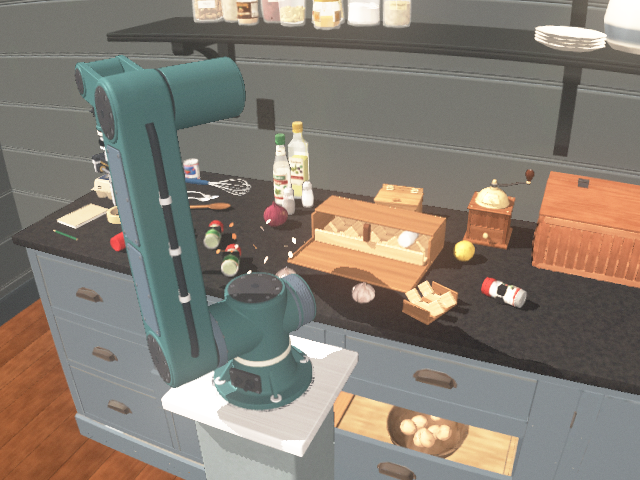

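View pics/top0.png

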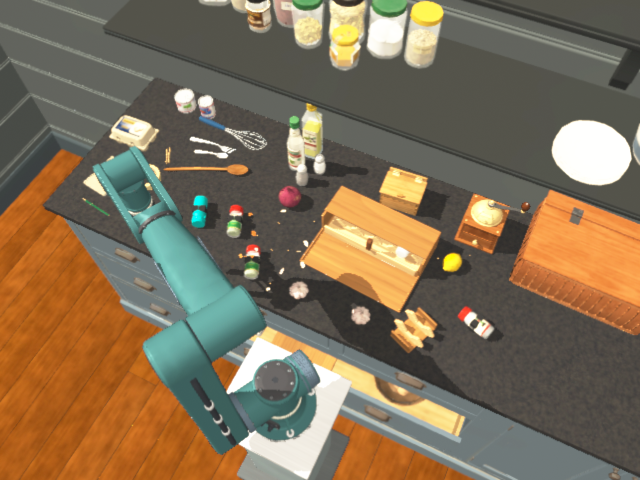

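```bash
python3 - <<'E'
from h import *
s=load('top0')['image'][:,:,::-1]; c=load('scene0')['image'][:,:,::-1]
def z(im,x,y,w,h): return cv2.resize(im[y:y+h,x:x+w],(400,300),interpolation=cv2.INTER_CUBIC)
a=np.vstack([np.hstack([z(s,180,190,104,78+12),z(s,430,290,104,78)]),np.hstack([z(s,300,185,160,120),z(c,290,190,180,135)])])
cv2.imwrite('pics/crop0.png',a)
E
```

```text
(no output)
```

View pics/crop0.png

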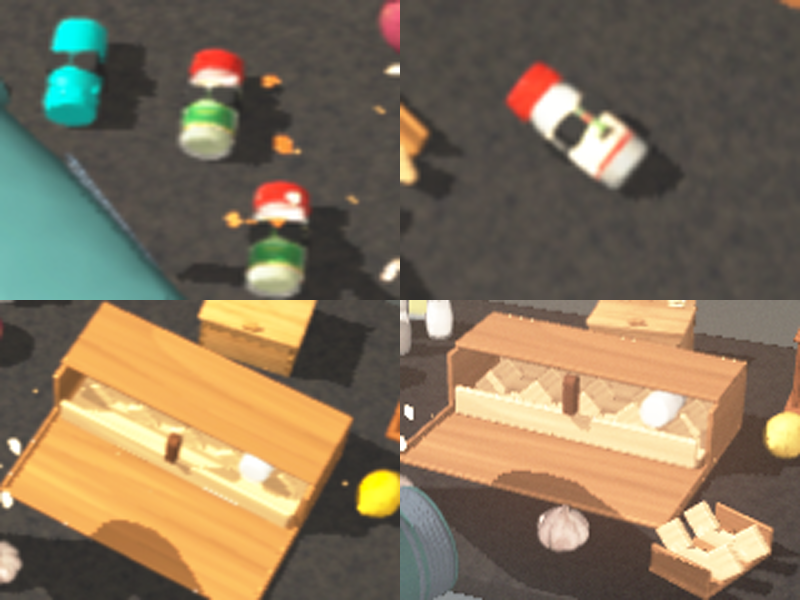

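```bash
python3 - <<'E'
from h import *
s=load('top0'); c=load('scene0')
def p(n,im,uv,z): print(n,np.round(plane(im,uv,z),3).tolist())
p('hood BL,BR,FR,FL top',s,[(344,186.5),(441,234),(428,271),(324,214)],.096)
p('runner FL',s,[(303,261),(386,306)],.007)
p('tab top',s,[(370,241)],.101); p('tab top scene',c,[(367,224)],.101)
p('shaker',s,[(401,252)],.06)
p('shaker scene',c,[(408,240)],.06)
# jars: red cap centroids and collar
p('A',s,[(237,211),(235,222),(234,234)],.035); p('B',s,[(253,249),(251,261),(250,272)],.035); p('C',s,[(467,313),(476,321),(487,331)],.035)
p('turq',s,[(200,211)],.03); p('red scene',c,[(118,241)],.02)
p('onion',s,[(290,197)],.04); p('lemon',s,[(453,262)],.03)
p('rest',s,[(415,330)],.04); p('garlic',s,[(299,290),(360,315)],.03)
E
```

```text
hood BL,BR,FR,FL top [[0.717, 0.128, 0.096], [0.68, -0.23, 0.096], [0.536, -0.239, 0.096], [0.588, 0.141, 0.096]]
runner FL [[0.444, 0.149, 0.007], [0.412, -0.159, 0.007]]
tab top [[0.555, -0.036, 0.101]]
tab top scene [[0.559, -0.034, 0.101]]
shaker [[0.584, -0.135, 0.06]]
shaker scene [[0.584, -0.147, 0.06]]
A [[0.507, 0.432, 0.035], [0.466, 0.416, 0.035], [0.423, 0.395, 0.035]]
B [[0.4, 0.309, 0.035], [0.358, 0.293, 0.035], [0.321, 0.277, 0.035]]
C [[0.484, -0.395, 0.035], [0.471, -0.429, 0.035], [0.454, -0.469, 0.035]]
turq [[0.455, 0.55, 0.03]]
red scene [[0.334, 0.68, 0.02]]
onion [[0.634, 0.293, 0.04]]
lemon [[0.639, -0.298, 0.03]]
rest [[0.361, -0.271, 0.04]]
garlic [[0.334, 0.107, 0.03], [0.339, -0.101, 0.03]]
```

```bash
cat >> h.py <<'E'
from scipy.spatial.transform import Rotation as Ro
def go(x,y,z,yaw,rel=None):
    """yaw: heading of wanted jaw axis (mod pi); prints turn then shift in tool axes after the turn (cm)"""
    o=robot.get_obs(); R=Ro.from_euler('xyz',o['ee_rot']).as_matrix(); p=o['tool_pos']
    h=np.arctan2(R[1,1],R[0,1]); dh=(yaw-h+np.pi/2)%np.pi-np.pi/2   # world ccw about z
    for d in (dh,dh-np.sign(dh)*np.pi):
        t=-d; R2=R@Ro.from_euler('x',t).as_matrix()
        print('turn %.1f deg (j6 %.2f) '%(np.degrees(t),o['joint_positions'][5]),'shift cm',np.round(100*R2.T@(np.array([x,y,z])-p),2))
    print('now',np.round(p,4),'jaw heading %.3f'%h,'axes',np.round(R,2).tolist(),'t',o['time'],'w %.4f'%o['width'],np.round(o['wrist_force'],1))
E
python3 - <<'E'
from h import *
go(0.44,-0.023,0.25,np.pi/2-0.103)
E
```

```text
turn -17.2 deg (j6 -0.10)  shift cm [ -4.48 -50.28  27.77]
turn 162.8 deg (j6 -0.10)  shift cm [ -4.48  50.28 -27.77]
now [0.2154 0.5056 0.2046] jaw heading 1.168 axes [[-0.0, 0.39, 0.92], [-0.0, 0.92, -0.39], [-1.0, -0.0, -0.0]] t 0.15 w 0.0942 [ 0.9 -0.6  0.3]
```

>>> {"api": "carry_out", "payload": {"targets": [[0,-0.5,0,0,-8.59],[0,-0.5,0,0,-8.59],[0,-0.5,-3.9,2.1,0],[0,-0.5,-3.9,2.1,0],[0,-0.5,-3.9,2.1,0],[0,-0.5,-3.9,2.1,0],[0,-0.5,-3.9,2.1,0],[0,-0.5,-3.9,2.1,0],[0,-0.5,-3.9,2.1,0],[0,0,-3.9,2.1,0],[0,0,-3.9,2.1,0],[0,0,-3.9,2.1,0],[0,0,-3.9,2.1,0],[0,0,-3.9,2.1,0],[0,0,-3.9,2.1,0],[0,0,0,0,0],[0,0,0,0,0]]}}

```text
time: 1.85
tool_pos: [0.4348, -0.0269, 0.2499]
ee_rot: [2.701, 1.569, 2.596]
wrist_force: [0.6, 1.4, -0.2]
width: 0.0939
```

```bash
python3 - <<'E'
from h import *
go(0.47,-0.026,0.059,np.pi/2-0.103)
s=snap('wrist','w1')
go(0.557,-0.035,0.059,np.pi/2-0.103)
snap('top','top1')
# red masks in top
im=cv2.cvtColor(load('top1')['image'],cv2.COLOR_RGB2HSV); m=cv2.inRange(im,(0,150,110),(8,255,255))|cv2.inRange(im,(172,150,110),(180,255,255))
n,l,st,c=cv2.connectedComponentsWithStats(m)
print([(np.round(c[i]),st[i,4]) for i in range(1,n) if st[i,4]>25])
E
```

```text
turn -0.1 deg (j6 -1.66)  shift cm [19.08  0.43  3.52]
turn 179.9 deg (j6 -1.66)  shift cm [19.08 -0.43 -3.52]
now [ 0.4348 -0.0269  0.2499] jaw heading 1.466 axes [[-0.0, 0.11, 0.99], [0.0, 0.99, -0.11], [-1.0, 0.0, -0.0]] t 1.85 w 0.0939 [ 0.6  1.4 -0.2]
turn -0.0 deg (j6 -1.66)  shift cm [19.1   0.35 12.27]
turn 180.0 deg (j6 -1.66)  shift cm [ 19.1   -0.35 -12.27]
now [ 0.4347 -0.026   0.2501] jaw heading 1.467 axes [[-0.0, 0.1, 0.99], [0.0, 0.99, -0.1], [-1.0, 0.0, -0.0]] t 1.9 w 0.0941 [-0.7  0.8  0.3]
[(array([288., 197.]), np.int32(179)), (array([236., 208.]), np.int32(72)), (array([164., 213.]), np.int32(165)), (array([151., 227.]), np.int32(216)), (array([251., 247.]), np.int32(52)), (array([464., 313.]), np.int32(106))]
```

View pics/w1.png

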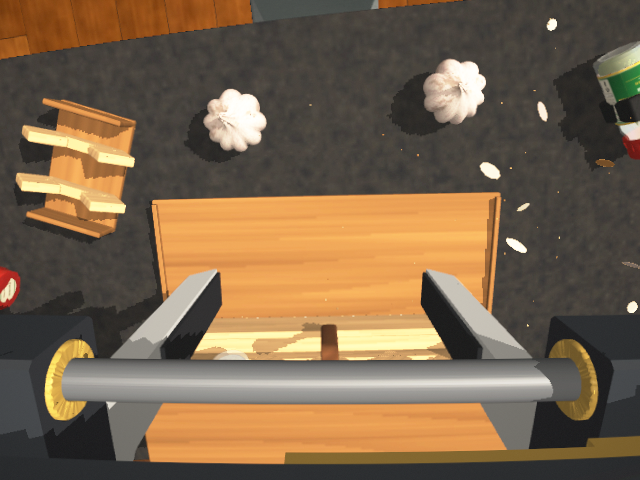

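View pics/top1.png

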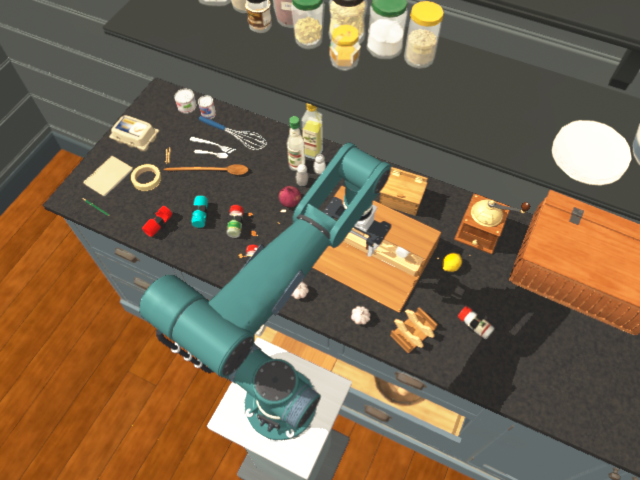

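```bash
python3 - <<'E'
from h import *
s=load('w1')
def p(n,uv,z): print(n,np.round(plane(s,uv,z),4).tolist())
p('runner',[(153,201),(499,193)],.007)
p('tab near top edge',[(329,325)],.101)
p('rest corners',[(44,99),(135,122),(115,236),(28,213)],.036)
p('ridges',[(25,132),(131,162),(20,180),(123,209)],.053)
p('shaker',[(232,356)],.076)
E
```

```text
runner [[0.4135, -0.2027, 0.007], [0.4437, 0.1602, 0.007]]
tab near top edge [[0.5279, -0.0299, 0.101]]
rest corners [[0.3025, -0.2762, 0.036], [0.3343, -0.1926, 0.036], [0.4409, -0.2362, 0.036], [0.4078, -0.3212, 0.036]]
ridges [[0.3315, -0.2907, 0.053], [0.3704, -0.1961, 0.053], [0.3741, -0.3075, 0.053], [0.4127, -0.2132, 0.053]]
shaker [[0.5631, -0.1274, 0.076]]
```

>>> {"api": "carry_out", "payload": {"targets": [[0,3,0.1,0,-0.9],[0,4,0.1,0,0],[0,4,0.1,0,0],[0,4,0.1,0,0],[0,4.1,0.1,0,0],[0,0,0,3,0],[0,0,0,3,0],[0,0,0,3,0],[0,0,0,2,0],[0,0,0,1.2,0],[0,0,0,0,0],[0,0,0,0,0],[1,0,0,0,0],[1,0,0,0,0],[1,0,0,0,0],[1,0,0,0,0],[1,0,0,0,0],[1,0,0,0,0],[1,0,0,0,0],[1,0,0,0,0]]}}

```text
time: 3.95
tool_pos: [0.557, -0.032, 0.0594]
ee_rot: [2.223, 1.571, 2.136]
wrist_force: [-0.8, 0.3, -0.2]
width: 0.0335
```

```bash
python3 - <<'E'
from h import *
go(0.557,-0.033,0.059,np.pi/2-0.088)
E
```

```text
turn 0.0 deg (j6 -1.64)  shift cm [ 0.04 -0.1   0.  ]
turn -180.0 deg (j6 -1.64)  shift cm [ 0.04  0.1  -0.  ]
now [ 0.557  -0.032   0.0594] jaw heading 1.484 axes [[-0.0, 0.09, 1.0], [0.0, 1.0, -0.09], [-1.0, 0.0, -0.0]] t 3.95 w 0.0335 [-0.8  0.3 -0.2]
```

Still closing (33 mm and moving); close fully, then pull 12.3 cm.

>>> {"api": "carry_out", "payload": {"targets": [[1,0,0,0,0],[1,0,0,0,0],[1,0,0,0,0],[1,0,0,0,0],[1,0,0,0,0],[1,0,0,-1,0],[1,0,0,-1,0],[1,0,0,-1,0],[1,0,0,-1,0],[1,0,0,-1,0],[1,0,0,-1,0],[1,0,0,-1,0],[1,0,0,-1,0],[1,0,0,-1,0],[1,0,0,-1,0],[1,0,0,-1,0],[1,0,0,-1,0],[1,0,0,0,0],[1,0,0,0,0]]}}

```text
time: 5.85
tool_pos: [0.4374, -0.022, 0.0594]
ee_rot: [-0.677, 1.569, -0.764]
wrist_force: [1.1, -4.9, -2.2]
width: 0.0155
```

```bash
python3 - <<'E'
from h import *
go(0.557,-0.033,0.059,np.pi/2-0.088)
print(robot.get_obs()['wrist_force'])
E
```

```text
turn 0.0 deg (j6 -1.66)  shift cm [ 0.06 -0.04 12.01]
turn -180.0 deg (j6 -1.66)  shift cm [  0.06   0.04 -12.01]
now [ 0.4374 -0.022   0.0594] jaw heading 1.483 axes [[0.0, 0.09, 1.0], [-0.0, 1.0, -0.09], [-1.0, -0.0, 0.0]] t 5.85 w 0.0155 [ 1.1 -4.9 -2.2]
[ 1.06947358 -4.94952868 -2.19477555]
```

>>> {"api": "carry_out", "payload": {"targets": [[0,0,0,0,0],[0,0,0,0,0],[0,0,0,0,0],[0,0,0,0,0],[0,0,0,0,0],[0,-2,0,0,0],[0,-3,0,0,0],[0,-3,0,0,0],[0,-3,0,0,0],[0,-3,0,0,8.5],[0,-3,0,0,8.5],[0,-3,0,0,8.5],[0,0,0,0,8.5],[0,0,0,0,8.5],[0,0,0,0,8.5],[0,0,0,0,8.5],[0,0,0,0,8.5],[0,0,0,0,8.5],[0,0,0,0,8.5],[0,0,0,0,8.5]]}}

```text
time: 7.85
tool_pos: [0.4375, -0.0214, 0.2594]
ee_rot: [-2.594, 1.57, 1.964]
wrist_force: [0.1, 0.4, 0.5]
width: 0.0942
```

>>> {"api": "carry_out", "payload": {"targets": [[0,0,0,0,8.5],[0,0,0,0,8.5],[0,0,0,0,8.5],[0,0,0,0,8.5],[0,0,0,0,8.5],[0,0,0,0,8.5],[0,0,0,0,8.5],[0,0,0,0,8.5],[0,0,0,0,8.5],[0,0,0,0,8.5],[0,0,0,0,1.5],[0,0,0,0,0]]}}

```text
time: 9.05
tool_pos: [0.4375, -0.0215, 0.2594]
ee_rot: [-1.216, 1.571, 1.841]
wrist_force: [-0.0, -0.3, -0.3]
width: 0.0937
```

```bash
python3 - <<'E'
from h import *
s=snap('wrist','w2')
go(0.557,-0.033,0.059,np.pi/2-0.088)
E
```

```text
turn 0.2 deg (j6 1.48)  shift cm [ 20.04   0.1  -12.01]
turn -179.8 deg (j6 1.48)  shift cm [20.04 -0.1  12.01]
now [ 0.4375 -0.0215  0.2594] jaw heading -1.656 axes [[-0.0, -0.08, -1.0], [0.0, -1.0, 0.08], [-1.0, -0.0, 0.0]] t 9.1 w 0.0942 [ 0.3 -0.5  0.4]
```

View pics/w2.png

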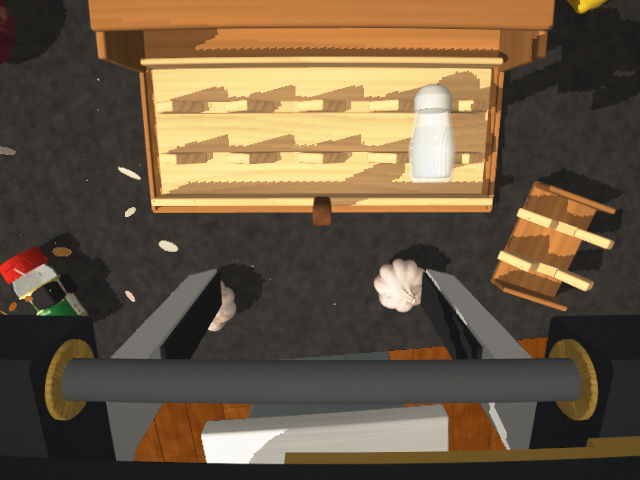

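```bash
python3 - <<'E'
from h import *
s=load('w2')
def p(n,uv,z): print(n,np.round(plane(s,uv,z),4).tolist())
p('back rail ridges',[(257,104),(328,103),(398,102)],.057)
p('front rail ridges',[(255,157),(325,156),(394,155)],.057)
p('tab top',[(321,200)],.101)
p('front board top LR',[(152,207),(493,204)],.046)
p('shaker base/top ends',[(431,181),(433,86)],.054)
p('shaker sides',[(409,155),(455,155)],.054)
X=np.array([.437,-.022]);
p('rest corners out',[(538,183),(615,212),(567,309),(491,279)],.036)
p('rest ridge tops',[(523,213),(612,243),(503,255),(592,286)],.053)
E
```

```text
back rail ridges [[0.5402, 0.0272, 0.057], [0.5354, -0.0364, 0.057], [0.5311, -0.0992, 0.057]]
front rail ridges [[0.4936, 0.0346, 0.057], [0.4889, -0.0298, 0.057], [0.4844, -0.0933, 0.057]]
tab top [[0.4552, -0.0232, 0.101]]
front board top LR [[0.4544, 0.1437, 0.046], [0.4286, -0.1906, 0.046]]
shaker base/top ends [[0.4572, -0.1277, 0.054], [0.5427, -0.132, 0.054]]
shaker sides [[0.4831, -0.1078, 0.054], [0.4796, -0.1508, 0.054]]
rest corners out [[0.4442, -0.2404, 0.036], [0.4077, -0.3239, 0.036], [0.3038, -0.2791, 0.036], [0.3464, -0.1939, 0.036]]
rest ridge tops [[0.4186, -0.2175, 0.053], [0.3801, -0.311, 0.053], [0.3775, -0.1986, 0.053], [0.3356, -0.2936, 0.053]]
```

```bash
python3 - <<'E'
from h import *
s=load('w2'); c=s['image'][50:215,140:510,::-1]
c=cv2.resize(c,(800,357),interpolation=cv2.INTER_CUBIC); 
# predicted cradle points / ridge tops
yaw=-0.088; xa=np.array([np.cos(yaw),np.sin(yaw)]); ya=np.array([-xa[1],xa[0]]); m=np.array([.437,-.022])+.072*xa
for k in range(5):
  for dx in(-.024,.024):
    q=m+xa*dx+ya*.068*(2-k); u=proj(s,[q[0],q[1],.057])[0]; u=(u-[140,50])*800/370; cv2.circle(c,tuple(int(v) for v in u),4,(0,0,255),-1)
cv2.imwrite('pics/crop1.png',c); print(np.round(s['pose'],3))
E
```

```text
[[-0.086  0.967  0.239  0.507]
 [-0.996 -0.083 -0.02  -0.028]
 [ 0.    -0.24   0.971  0.439]
 [ 0.     0.     0.     1.   ]]
```

View pics/crop1.png

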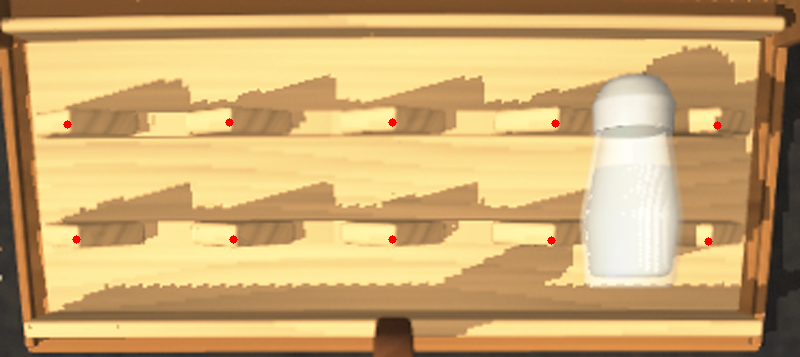

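```bash
python3 - <<'E'
from h import *
go(0.5015,-0.130,0.035,np.pi/2-0.087)
E
```

```text
turn 0.1 deg (j6 1.48)  shift cm [22.44 10.26 -7.32]
turn -179.9 deg (j6 1.48)  shift cm [ 22.44 -10.26   7.32]
now [ 0.4375 -0.0215  0.2594] jaw heading -1.656 axes [[-0.0, -0.08, -1.0], [0.0, -1.0, 0.08], [-1.0, -0.0, 0.0]] t 9.1 w 0.0942 [ 0.3 -0.5  0.4]
```

>>> {"api": "carry_out", "payload": {"targets": [[0.25,1.4,3.4,-2.4,0],[0.25,3,3.4,-2.4,0],[0.25,3,3.4,-2.5,0],[0.25,4,0,0,0],[0.25,4,0,0,0],[0.25,3,0,0,0],[0.25,2,0,0,0],[0.25,2,0,0,0],[0.25,0,0,0,0],[1,0,0,0,0],[1,0,0,0,0],[1,0,0,0,0],[1,0,0,0,0],[1,0,0,0,0],[1,0,0,0,0],[1,0,0,0,0],[1,0,0,0,0],[1,0,0,0,0],[1,0,0,0,0]]}}

```text
time: 11.0
tool_pos: [0.5007, -0.1293, 0.0386]
ee_rot: [2.139, 1.567, -1.09]
wrist_force: [-1.4, -4.4, 3.6]
width: 0.0382
```

```bash
python3 - <<'E'
from h import *
go(0.374,-0.256,0.18,np.pi/2-0.40)
E
```

```text
turn 17.9 deg (j6 1.30)  shift cm [-14.12  16.64   6.69]
turn -162.1 deg (j6 1.30)  shift cm [-14.12 -16.64  -6.69]
now [ 0.5007 -0.1293  0.0386] jaw heading -1.658 axes [[0.0, -0.09, -1.0], [-0.0, -1.0, 0.09], [-1.0, 0.0, -0.0]] t 11.0 w 0.0382 [-1.4 -4.4  3.6]
```

>>> {"api": "carry_out", "payload": {"targets": [[1,-2,0,0,0],[1,-3,0,0,0],[1,-4,0,0,0],[1,-4,0,0,0],[1,-1,0,0,6],[1,0,0,0,6],[1,0,0,0,5.9],[1,0,3.3,1.3,0],[1,0,3.3,1.3,0],[1,0,3.3,1.3,0],[1,0,3.3,1.4,0],[1,0,3.4,1.4,0],[1,0,0,0,0],[1,0,0,0,0],[1,0,0,0,0]]}}

```text
time: 12.5
tool_pos: [0.3743, -0.2534, 0.177]
ee_rot: [-1.478, 1.569, 1.265]
wrist_force: [0.1, 0.5, -0.7]
width: 0.0384
```

```bash
python3 - <<'E'
from h import *
s=snap('wrist','w3')
go(0.374,-0.256,0.036,np.pi/2-0.40)
t=snap('top','top3'); 
c=cv2.resize(t['image'][270:390,340:500,::-1],(640,480),interpolation=cv2.INTER_CUBIC); w=s['image'][:,:,::-1]
cv2.imwrite('pics/v3.png',np.hstack([cv2.resize(w,(440,330)),cv2.resize(c,(360,270))[:,:].copy() if 0 else cv2.copyMakeBorder(cv2.resize(c,(360,270)),0,60,0,0,cv2.BORDER_CONSTANT)]))
E
```

```text
turn 0.1 deg (j6 1.25)  shift cm [14.11  0.28 -0.07]
turn -179.9 deg (j6 1.25)  shift cm [14.11 -0.28  0.07]
now [ 0.3744 -0.2533  0.1771] jaw heading -1.969 axes [[0.0, -0.39, -0.92], [0.0, -0.92, 0.39], [-1.0, -0.0, 0.0]] t 12.55 w 0.0384 [-0.4 -0.1 -0.6]
```

View pics/v3.png

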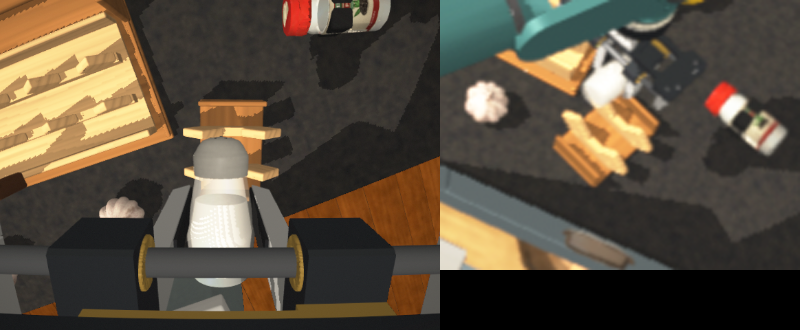

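```bash
python3 - <<'E'
from h import *
s=load('w3'); k=640/440
def p(n,uv,z): r=plane(s,np.array(uv)*k,z); print(n,np.round(r,4).tolist(),np.round(r.mean(0),4))
p('far end board',[(198,101),(268,101)],.036)
p('rail far top ends',[(184,130),(280,129)],.053)
p('rail near',[(184,169),(279,173)],.053)
w=s['image'][100:300,240:420,::-1]
# predicted ridge-tops & axis
c0=np.array([.374,-.256]); y=-.40; xa=np.array([np.cos(y),np.sin(y)]); ya=np.array([-xa[1],xa[0]])
print(proj(s,[[*(c0+xa*.054),.036],[*(c0+xa*.024+ya*.034),.053],[*(c0+xa*.024-ya*.034),.053]])/k)
cv2.imwrite('pics/v4.png',cv2.resize(w,(720,800))[:600])
E
```

```text
far end board [[0.4412, -0.2538, 0.036], [0.4107, -0.326, 0.036]] [ 0.4259 -0.2899  0.036 ]
rail far top ends [[0.4188, -0.2287, 0.053], [0.3793, -0.3251, 0.053]] [ 0.399  -0.2769  0.053 ]
rail near [[0.3789, -0.2103, 0.053], [0.333, -0.307, 0.053]] [ 0.3559 -0.2587  0.053 ]
[[223.19471115 107.30612049]
 [192.07383696 136.01219574]
 [254.43534565 136.03564459]]
```

View pics/v4.png

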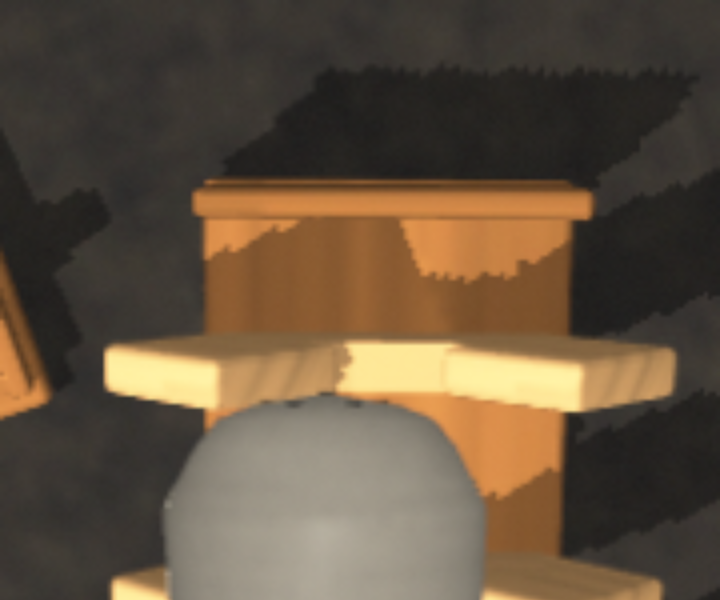

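```bash
python3 - <<'E'
from h import *
s=load('w3')
f=lambda x,y:(240+x/4,100+y/4)
def p(n,uv,z): r=plane(s,uv,z); d=r[0]-r[1]; print(n,np.round(r,4).tolist(),np.round(r.mean(0),4),'L %.4f axis %.3f'%(np.hypot(*d[:2]),np.arctan2(-d[0],d[1])))
p('end board top',[f(193,198),f(593,198)],.036)
p('rail peaks',[f(218,383),f(583,383)],.053)
p('rail notch flat',[f(345,365),f(445,365)],.028)
p('base far',[f(204,222),f(572,222)],.002)
# shaker held: silhouette axis
hsv=cv2.cvtColor(s['image'],cv2.COLOR_RGB2HSV)
t=robot.get_obs(); print(t['tool_pos'], proj(s,[t['tool_pos'][:2].tolist()+[.196]]), proj(s,[[.3744+.92*.04,-.2533-.39*.04,.196]]))
E
```

```text
end board top [[0.4393, -0.2531, 0.036], [0.4093, -0.3242, 0.036]] [ 0.4243 -0.2887  0.036 ] L 0.0771 axis -0.399
rail peaks [[0.4064, -0.2451, 0.053], [0.3798, -0.3081, 0.053]] [ 0.3931 -0.2766  0.053 ] L 0.0683 axis -0.399
rail notch flat [[0.397, -0.2673, 0.028], [0.3892, -0.2859, 0.028]] [ 0.3931 -0.2766  0.028 ] L 0.0202 axis -0.399
base far [[0.4338, -0.2503, 0.002], [0.4032, -0.3229, 0.002]] [ 0.4185 -0.2866  0.002 ] L 0.0787 axis -0.399
[ 0.37446041 -0.25326192  0.1770761 ] [[320.90194565 305.6995184 ]] [[321.15364663 212.93165595]]
```

>>> {"api": "carry_out", "payload": {"targets": [[1,2,0.7,-0.2,0],[1,3,0.7,-0.2,0],[1,3,0,0,0],[1,2,0,0,0],[1,1.5,0,0,0],[1,1,0,0,0],[1,0.8,0,0,0],[1,0.5,0,0,0],[1,0,0,0,0],[1,0,0,0,0]]}}

```text
time: 13.6
tool_pos: [0.3724, -0.269, 0.0399]
ee_rot: [2.917, 1.57, -0.624]
wrist_force: [-0.4, 0.3, -1.6]
width: 0.0385
```

```bash
python3 - <<'E'
from h import *
go(0.3725,-0.2675,0.036,np.pi/2-0.40)
E
```

```text
turn 0.0 deg (j6 1.22)  shift cm [ 0.39 -0.14  0.05]
turn -180.0 deg (j6 1.22)  shift cm [ 0.39  0.14 -0.05]
now [ 0.3724 -0.269   0.0399] jaw heading -1.970 axes [[0.0, -0.39, -0.92], [-0.0, -0.92, 0.39], [-1.0, 0.0, -0.0]] t 13.6 w 0.0385 [-0.4  0.3 -1.6]
```

>>> {"api": "carry_out", "payload": {"targets": [[1,0.3,-0.1,0,0],[1,0,0,0,0],[0.6,0,0,0,0],[0.5,0,0,0,0],[0.3,0,0,0,0],[0.2,0,0,0,0],[0.2,0,0,0,0],[0.2,0,0,0,0],[0.2,-2,0,0,0],[0.2,-3,0,0,0],[0.2,-4,0,0,0],[0.2,-4,0,0,0],[0,-4,0,0,0],[0,0,0,0,0],[0,0,0,0,0]]}}

```text
time: 15.1
tool_pos: [0.3728, -0.2682, 0.2073]
ee_rot: [2.814, 1.568, -0.727]
wrist_force: [-0.7, 0.6, -0.6]
width: 0.093
```

```bash
python3 - <<'E'
from h import *
s=snap('wrist','w5'); t=snap('top','top5')
go(0.47,-0.425,0.20,1.18-np.pi/2)
w=s['image'][:,:,::-1]
cv2.imwrite('pics/v5.png',np.hstack([cv2.resize(w,(440,330)),cv2.copyMakeBorder(cv2.resize(t['image'][200:380,180:500,::-1],(360,202)),0,128,0,0,cv2.BORDER_CONSTANT)]))
E
```

```text
turn 89.5 deg (j6 1.22)  shift cm [  0.41 -15.1  -10.84]
turn -90.5 deg (j6 1.22)  shift cm [ 0.41 15.1  10.84]
now [ 0.3717 -0.2672  0.2046] jaw heading -1.970 axes [[-0.0, -0.39, -0.92], [0.0, -0.92, 0.39], [-1.0, -0.0, 0.0]] t 15.2 w 0.0940 [-0.3  0.2 -0.2]
```

View pics/v5.png

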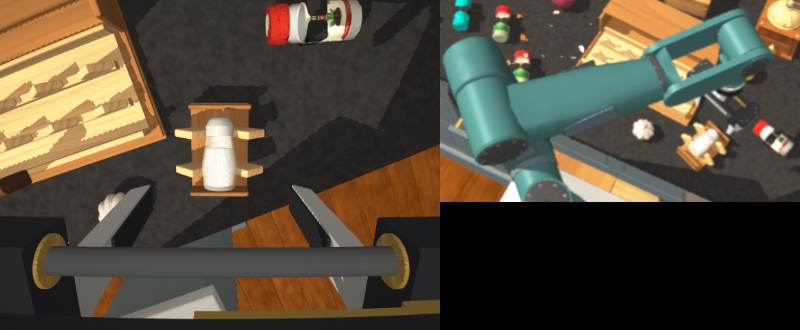

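```bash
python3 - <<'E'
from h import *
s=load('w5'); t=load('top5'); k=640/440
r=plane(s,np.array([(265,24),(366,19)])*k,.026); print(np.round(r,4),np.hypot(*(r[0]-r[1])[:2]),r.mean(0), np.arctan2(*(r[0]-r[1])[[1,0]]))
r=plane(t,[(458,307.5),(494,335)],.026); print(np.round(r,4),np.hypot(*(r[0]-r[1])[:2]),r.mean(0), np.arctan2(*(r[0]-r[1])[[1,0]]))
g=cv2.resize(s['image'][0:75,370:550,::-1],(720,300)); g2=cv2.resize(t['image'][300:345,450:505,::-1],(366,300),interpolation=cv2.INTER_CUBIC)
cv2.imwrite('pics/v6.png',np.vstack([g,cv2.copyMakeBorder(g2,0,0,0,354,cv2.BORDER_CONSTANT)]))
E
```

```text
[[ 0.4922 -0.3765  0.026 ]
 [ 0.4516 -0.4927  0.026 ]] 0.12306603327075737 [ 0.47187118 -0.43459273  0.026     ] 1.234772218228557
[[ 0.4946 -0.3648  0.026 ]
 [ 0.4551 -0.4926  0.026 ]] 0.133792168816259 [ 0.47483954 -0.42869524  0.026     ] 1.2705060914088253
```

View pics/v6.png

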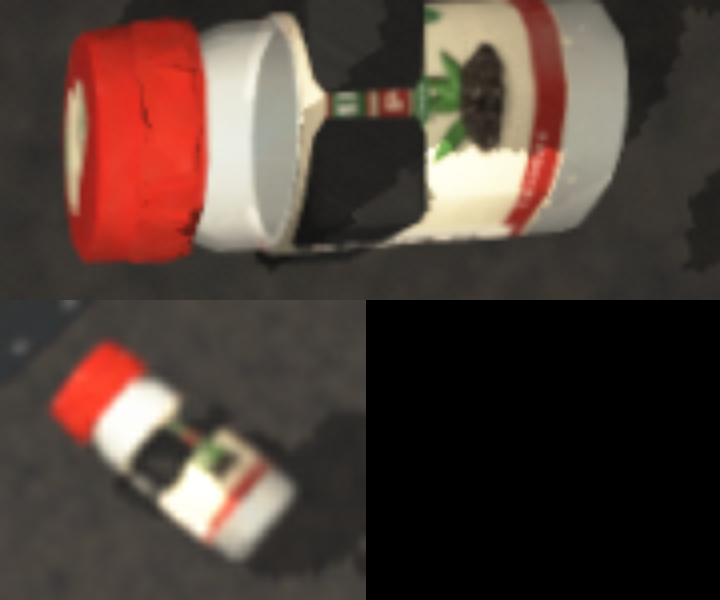

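>>> {"api": "carry_out", "payload": {"targets": [[0,0,0,0,-8.3],[0,0,0,0,-8.3],[0,0,0,0,-8.3],[0,0,0,0,-8.3],[0,0,0,0,-8.3],[0,0,0,0,-8.3],[0,0,0,0,-8.3],[0,0,0,0,-8.3],[0,0,0,0,-8.3],[0,0,0,0,-8.3],[0,0,0,0,-8.3],[0,0,2.5,3.4,0],[0,0,2.5,3.4,0],[0,0,2.6,3.4,0],[0,0,2.6,3.4,0],[0,0,2.6,3.4,0],[0,0,2.6,3,0],[0,0,0,0,0],[0,0,0,0,0]]}}

```text
time: 17.1
tool_pos: [0.4412, -0.5099, 0.2023]
ee_rot: [-2.19, 1.564, 2.144]
wrist_force: [-0.1, -0.2, -0.8]
width: 0.0939
```

```bash
python3 - <<'E'
from h import *
s=snap('wrist','w7')
go(0.473,-0.43,0.006,1.2-np.pi/2)
hsv=cv2.cvtColor(s['image'],cv2.COLOR_RGB2HSV); m=cv2.inRange(hsv,(0,180,120),(8,255,255))|cv2.inRange(hsv,(174,180,120),(180,255,255))
n,l,st,c=cv2.connectedComponentsWithStats(m); print([(c[i].round(1).tolist(),st[i].tolist()) for i in range(1,n) if st[i,4]>80])
cv2.imwrite('pics/v7.png',s['image'][:330,100:560,::-1])
E
```

```text
turn -0.3 deg (j6 -0.56)  shift cm [19.83  0.14 -8.48]
turn 179.7 deg (j6 -0.56)  shift cm [19.83 -0.14  8.48]
now [ 0.4414 -0.5093  0.2041] jaw heading -0.377 axes [[-0.0, 0.93, -0.37], [0.0, -0.37, -0.93], [-1.0, -0.0, -0.0]] t 17.15 w 0.0941 [0.1 0.6 0.5]
[([318.2, 60.2], [291, 45, 56, 34, 1476])]
```

View pics/v7.png

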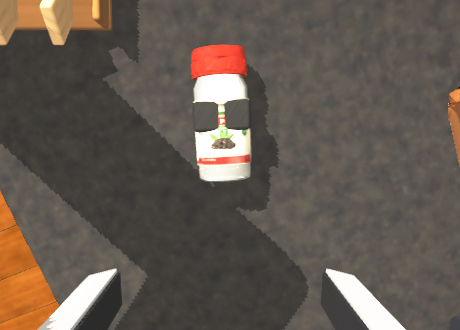

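```bash
python3 - <<'E'
from h import *
s=load('w7')
r=plane(s,[(293.5,116),(350,114)],.042); print('collar',np.round(r,4),r.mean(0),np.hypot(*(r[0]-r[1])[:2]))
r=plane(s,[(318.5,60),(323.5,165)],.04); d=r[0]-r[1];a=np.arctan2(d[1],d[0]); print('axis',a)
c=plane(s,[(321.5,115.5)],.046)[0]; print(c)
go(c[0],c[1],.006,a-np.pi/2)
E
```

```text
collar [[ 0.4523 -0.4223  0.042 ]
 [ 0.495  -0.4376  0.042 ]] [ 0.47365131 -0.42996329  0.042     ] 0.045431011296267136
axis 1.2412431973976545
[ 0.47326851 -0.43047021  0.046     ]
turn -2.7 deg (j6 -0.56)  shift cm [19.83  0.53 -8.43]
turn 177.3 deg (j6 -0.56)  shift cm [19.83 -0.53  8.43]
now [ 0.4414 -0.5093  0.2041] jaw heading -0.377 axes [[-0.0, 0.93, -0.37], [0.0, -0.37, -0.93], [-1.0, -0.0, -0.0]] t 17.15 w 0.0941 [0.1 0.6 0.5]
```

>>> {"api": "carry_out", "payload": {"targets": [[0.1,2,0.3,-4.2,-2.7],[0.1,3,0.2,-4.2,0],[0.1,4,0,0,0],[0.1,4,0,0,0],[0.1,3,0,0,0],[0.1,2,0,0,0],[0.1,1,0,0,0],[0.1,0.6,0,0,0],[0.1,0,0,0,0],[1,0,0,0,0],[1,0,0,0,0],[1,0,0,0,0],[1,0,0,0,0],[1,0,0,0,0],[1,0,0,0,0],[1,0,0,0,0],[1,0,0,0,0],[1,0,0,0,0],[1,0,0,0,0],[1,0,0,0,0]]}}

```text
time: 19.15
tool_pos: [0.4749, -0.4347, 0.0115]
ee_rot: [-1.213, 1.57, -3.114]
wrist_force: [-4.0, 0.7, 5.7]
width: 0.046
```

```bash
python3 - <<'E'
from h import *
go(0.5021,-0.1301,0.17,np.pi/2-0.087)
E
```

```text
turn 76.1 deg (j6 -0.50)  shift cm [-15.85 -30.58  -0.05]
turn -103.9 deg (j6 -0.50)  shift cm [-15.85  30.58   0.05]
now [ 0.4749 -0.4347  0.0115] jaw heading -0.330 axes [[-0.0, 0.95, -0.32], [-0.0, -0.32, -0.95], [-1.0, -0.0, 0.0]] t 19.15 w 0.0460 [-4.   0.7  5.7]
```

>>> {"api": "carry_out", "payload": {"targets": [[1,-2,0,0,0],[1,-3,0,0,0],[1,-3,0,0,8.5],[1,-3,0,0,8.5],[1,-3,0,0,8.5],[1,-2.5,0,0,8.5],[1,0,0,0,8.5],[1,0,0,0,8.5],[1,0,0,0,8.5],[1,0,0,0,8.5],[1,0,0,0,8.1],[1,0,-3,0,0],[1,0,-4,0,0],[1,0,-4,0,0],[1,0,-4,0,0],[1,0,-4,0,0],[1,0,-4,0,0],[1,0,-4,0,0],[1,0,-3.6,0,0],[1,0,0,0,0]]}}

```text
time: 21.15
tool_pos: [0.5029, -0.1253, 0.1757]
ee_rot: [-2.132, 1.567, 0.928]
wrist_force: [1.1, -0.6, -0.6]
width: 0.0456
```

```bash
python3 - <<'E'
from h import *
go(0.5021,-0.1301,0.043,np.pi/2-0.087)
s=snap('wrist','w8')
hsv=cv2.cvtColor(s['image'],cv2.COLOR_RGB2HSV); m=cv2.inRange(hsv,(0,180,120),(8,255,255))|cv2.inRange(hsv,(174,180,120),(180,255,255))
n,l,st,c=cv2.connectedComponentsWithStats(m); print([(c[i].round(1).tolist(),st[i].tolist()) for i in range(1,n) if st[i,4]>80])
go(0.5021,-0.1301,0.043,np.pi/2-0.087)
cv2.imwrite('pics/v8.png',s['image'][:,:,::-1])
E
```

```text
turn 0.3 deg (j6 1.30)  shift cm [13.27  0.53  0.07]
turn -179.7 deg (j6 1.30)  shift cm [13.27 -0.53 -0.07]
now [ 0.5029 -0.1253  0.1757] jaw heading -1.652 axes [[0.0, -0.08, -1.0], [0.0, -1.0, 0.08], [-1.0, -0.0, -0.0]] t 21.15 w 0.0456 [ 1.1 -0.6 -0.6]
[([318.3, 199.6], [265, 168, 110, 62, 5876])]
turn 0.2 deg (j6 1.30)  shift cm [13.27  0.27  0.06]
turn -179.8 deg (j6 1.30)  shift cm [13.27 -0.27 -0.06]
now [ 0.5028 -0.1276  0.1757] jaw heading -1.654 axes [[0.0, -0.08, -1.0], [0.0, -1.0, 0.08], [-1.0, -0.0, -0.0]] t 21.2 w 0.0457 [-0.5 -0.5 -1. ]
```

View pics/v8.png

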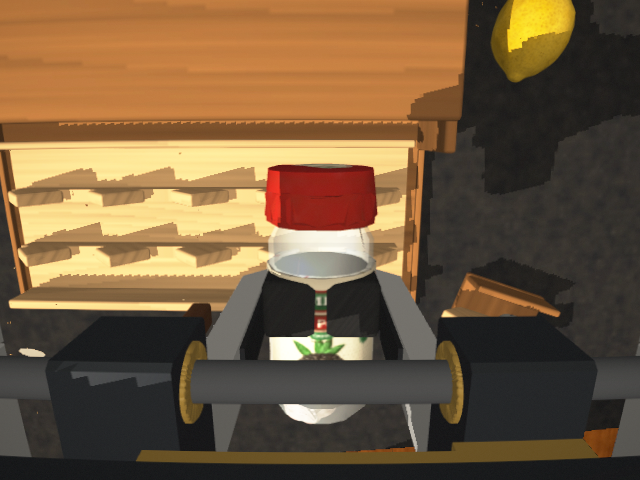

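>>> {"api": "carry_out", "payload": {"targets": [[1,3,0.1,0,0],[1,3,0,0,0],[1,2,0,0,0],[1,1.5,0,0,0],[1,1,0,0,0],[1,1,0,0,0],[1,0.7,0,0,0],[1,0.5,0,0,0],[1,0.3,0,0,0],[1,0.2,0,0,0],[1,0,0,0,0],[1,0,0,0,0]]}}

```text
time: 22.4
tool_pos: [0.5022, -0.1307, 0.0448]
ee_rot: [-3.016, 1.57, 0.039]
wrist_force: [-1.7, 1.7, 1.3]
width: 0.0458
```

```bash
python3 - <<'E'
from h import *
go(0.5021,-0.1301,0.043,np.pi/2-0.087)
E
```

```text
turn -0.0 deg (j6 1.29)  shift cm [ 0.18 -0.06  0.01]
turn 180.0 deg (j6 1.29)  shift cm [ 0.18  0.06 -0.01]
now [ 0.5022 -0.1307  0.0448] jaw heading -1.658 axes [[0.0, -0.09, -1.0], [0.0, -1.0, 0.09], [-1.0, -0.0, -0.0]] t 22.4 w 0.0458 [-1.7  1.7  1.3]
```

>>> {"api": "carry_out", "payload": {"targets": [[1,0.2,0,0,0],[1,0,0,0,0],[0.4,0,0,0,0],[0.35,0,0,0,0],[0.35,0,0,0,0],[0.35,0,0,0,0],[0.35,0,0,0,0],[0.35,-1,0,0,0],[0.35,-2,0,0,0],[0.35,-3,0,0,0],[0.35,-4,0,0,0],[0.3,-4,0,0,0],[0,-3,0,0,0],[0,-1,0,0,0],[0,0,0,0,0]]}}

```text
time: 23.9
tool_pos: [0.5026, -0.1311, 0.2243]
ee_rot: [2.889, 1.567, -0.34]
wrist_force: [0.7, 0.7, -1.2]
width: 0.0863
```

```bash
cat >> h.py <<'E'
def red(s):
    hsv=cv2.cvtColor(s['image'],cv2.COLOR_RGB2HSV); m=cv2.inRange(hsv,(0,180,120),(8,255,255))|cv2.inRange(hsv,(174,180,120),(180,255,255))
    n,l,st,c=cv2.connectedComponentsWithStats(m); return [(c[i].round(1).tolist(),st[i].tolist()) for i in range(1,n) if st[i,4]>50]
E
python3 - <<'E'
from h import *
s=snap('wrist','w9'); t=snap('top','top9')
print('w',red(s)); print('t',red(t))
go(.335,.285,.2,.385-np.pi/2)
# predicted cap centre in cradle3
m=np.array([.5021,-.1301]); xa=np.array([np.cos(-.087),np.sin(-.087)])
print(proj(s,[[*(m+xa*.045),.06],[*m,.077]]))
E
```

```text
w [([317.8, 166.0], [292, 153, 54, 27, 1334]), ([312.5, 261.4], [298, 259, 25, 6, 96])]
t [([236.2, 207.8], [230, 205, 13, 7, 61]), ([163.8, 213.1], [156, 206, 16, 16, 153]), ([150.7, 227.1], [142, 219, 18, 18, 203]), ([397.6, 258.7], [391, 255, 13, 10, 64])]
turn -27.1 deg (j6 1.29)  shift cm [  2.14 -44.75  -0.22]
turn 152.9 deg (j6 1.29)  shift cm [ 2.14 44.75  0.22]
now [ 0.5011 -0.1306  0.2205] jaw heading -1.658 axes [[-0.0, -0.09, -1.0], [0.0, -1.0, 0.09], [-1.0, -0.0, 0.0]] t 24.0 w 0.0928 [ 0.2  0.6 -0. ]
[[319.29836174 168.09176804]
 [319.37532996 225.05892713]]
```

>>> {"api": "carry_out", "payload": {"targets": [[0,0,0,0,-6.8],[0,0,0,0,-6.8],[0,0,0,0,-6.8],[0,0,0,0,-6.7],[0,0,-4.5,0.6,0],[0,0,-4.5,0.6,0],[0,0,-4.5,0.6,0],[0,0,-4.5,0.6,0],[0,0,-4.5,0.6,0],[0,0,-4.5,0.6,0],[0,0,-4.5,0.6,0],[0,0,-4.5,0.6,0],[0,0,-4.5,0.7,0],[0,0,-4.2,0.7,0],[0,0,0,0,0],[0,0,0,0,0],[0,0,0,0,0]]}}

```text
time: 25.7
tool_pos: [0.2762, 0.259, 0.2208]
ee_rot: [0.437, 1.568, -2.32]
wrist_force: [-0.2, 0.8, -0.0]
width: 0.0941
```

```bash
python3 - <<'E'
from h import *
s=snap('wrist','w10'); t=snap('top','top10')
print('w',red(s)); print('t',red(t))
go(.358,.293,.008,.385-np.pi/2)
cv2.imwrite('pics/v10.png',s['image'][:,:,::-1])
E
```

```text
w [([315.4, 53.9], [293, 40, 52, 32, 1151])]
t [([163.8, 213.1], [156, 206, 16, 16, 153]), ([150.7, 227.1], [142, 219, 18, 18, 203]), ([397.7, 258.7], [391, 255, 13, 10, 63])]
turn -0.1 deg (j6 1.79)  shift cm [21.34 -0.13 -8.84]
turn 179.9 deg (j6 1.79)  shift cm [21.34  0.13  8.84]
now [0.2768 0.2588 0.2215] jaw heading -1.188 axes [[-0.0, 0.37, -0.93], [-0.0, -0.93, -0.37], [-1.0, 0.0, 0.0]] t 25.8 w 0.0943 [0.1 0.5 0.4]
```

View pics/v10.png

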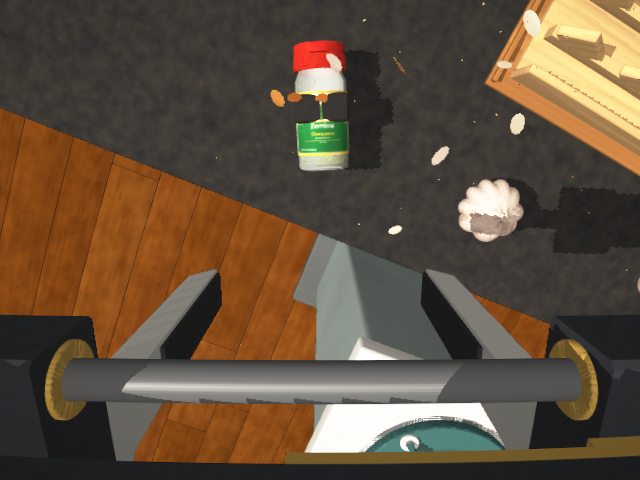

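```bash
python3 - <<'E'
from h import *
s=load('w10')
r=plane(s,[(297,107),(347,107)],.042); print('w',np.hypot(*(r[0]-r[1])[:2]))
r=plane(s,[(319.2,55),(323,155)],.042); d=r[0]-r[1];a=np.arctan2(d[1],d[0])
c=plane(s,[(321.7,107)],.046)[0]; print(a,c)
go(c[0],c[1],.006,a-np.pi/2)
E
```

```text
w 0.04213664885316628
0.422878658737158 [0.36286111 0.29247984 0.046     ]
turn -2.3 deg (j6 1.79)  shift cm [21.54  0.45 -9.26]
turn 177.7 deg (j6 1.79)  shift cm [21.54 -0.45  9.26]
now [0.2768 0.2588 0.2215] jaw heading -1.188 axes [[-0.0, 0.37, -0.93], [-0.0, -0.93, -0.37], [-1.0, 0.0, 0.0]] t 25.8 w 0.0943 [0.1 0.5 0.4]
```

>>> {"api": "carry_out", "payload": {"targets": [[0.1,2.5,0.2,-4.6,-2.3],[0.1,3,0.2,-4.6,0],[0.1,4,0,0,0],[0.1,4,0,0,0],[0.1,4,0,0,0],[0.1,2.2,0,0,0],[0.1,1.2,0,0,0],[0.1,0.6,0,0,0],[0.1,0,0,0,0],[1,0,0,0,0],[1,0,0,0,0],[1,0,0,0,0],[1,0,0,0,0],[1,0,0,0,0],[1,0,0,0,0],[1,0,0,0,0],[1,0,0,0,0],[1,0,0,0,0],[1,0,0,0,0],[1,0,0,0,0]]}}

```text
time: 27.8
tool_pos: [0.3565, 0.2906, 0.0114]
ee_rot: [-2.492, 1.57, 1.076]
wrist_force: [-0.8, 0.3, 3.4]
width: 0.0457
```

```bash
python3 - <<'E'
from h import *
go(0.508,-0.0624,0.18,np.pi/2-0.087)
go(0.514,0.0054,0.18,np.pi/2-0.087)
E
```

```text
turn 29.4 deg (j6 1.71)  shift cm [-16.88  33.85 -18.16]
turn -150.6 deg (j6 1.71)  shift cm [-16.88 -33.85  18.16]
now [0.3565 0.2906 0.0114] jaw heading -1.145 axes [[0.0, 0.41, -0.91], [0.0, -0.91, -0.41], [-1.0, -0.0, -0.0]] t 27.8 w 0.0457 [-0.8  0.3  3.4]
turn 29.4 deg (j6 1.71)  shift cm [-16.87  27.04 -18.17]
turn -150.6 deg (j6 1.71)  shift cm [-16.87 -27.04  18.17]
now [0.3565 0.2906 0.0114] jaw heading -1.145 axes [[0.0, 0.41, -0.91], [0.0, -0.91, -0.41], [-1.0, -0.0, -0.0]] t 27.8 w 0.0457 [-0.8  0.3  3.4]
```

>>> {"api": "carry_out", "payload": {"targets": [[1,-2,0,0,0],[1,-3,0,0,0],[1,-4,0,0,0],[1,-4,0,0,0],[1,-3.9,0,0,0],[1,0,0,0,7.4],[1,0,0,0,7.4],[1,0,0,0,7.4],[1,0,0,0,7.2],[1,0,3.3,-2.2,0],[1,0,3.4,-2.2,0],[1,0,3.4,-2.2,0],[1,0,3.4,-2.2,0],[1,0,3.4,-2.2,0],[1,0,3.4,-2.2,0],[1,0,3.4,-2.2,0],[1,0,3.3,-2.1,0],[1,0,0,0,0],[1,0,0,0,0],[1,0,0,0,0]]}}

```text
time: 29.8
tool_pos: [0.5065, 0.007, 0.1794]
ee_rot: [-0.365, 1.569, 2.69]
wrist_force: [-0.9, -0.1, -2.1]
width: 0.0459
```

```bash
python3 - <<'E'
from h import *
s=snap('wrist','w11'); print(red(s))
im=s['image']; h=cv2.cvtColor(im,cv2.COLOR_RGB2HSV)
for n in('w8','w11'):
    g=load(n)['image'].astype(int).sum(2)[:,300:345:6]; print(n,[int(v) for v in g.mean(1)[225:360:4]])
go(0.5075,0.006,0.043,np.pi/2-0.087)
E
```

```text
[([514.0, 158.8], [486, 144, 54, 31, 1526]), ([319.0, 194.2], [265, 164, 110, 61, 5898]), ([493.7, 267.3], [471, 260, 42, 12, 177])]
w8 [191, 196, 724, 722, 722, 703, 723, 480, 462, 467, 470, 473, 472, 531, 511, 315, 205, 128, 179, 187, 154, 116, 178, 126, 209, 222, 177, 197, 532, 610, 505, 452, 455, 347]
w11 [574, 728, 709, 732, 736, 738, 482, 469, 475, 478, 479, 481, 415, 406, 359, 177, 150, 151, 152, 118, 112, 114, 110, 132, 130, 158, 218, 488, 363, 631, 462, 261, 299, 428]
turn 0.1 deg (j6 1.56)  shift cm [13.67  0.12 -0.11]
turn -179.9 deg (j6 1.56)  shift cm [13.67 -0.12  0.11]
now [0.5066 0.0072 0.1797] jaw heading -1.657 axes [[-0.0, -0.09, -1.0], [0.0, -1.0, 0.09], [-1.0, -0.0, 0.0]] t 29.85 w 0.0458 [-0.2  0.  -1.3]
```

>>> {"api": "carry_out", "payload": {"targets": [[1,3,0.1,0,0],[1,3,0,0,0],[1,2,0,0,0],[1,1.5,0,0,0],[1,1,0,0,0],[1,1,0,0,0],[1,1,0,0,0],[1,0.6,0,0,0],[1,0.4,0,0,0],[1,0.3,0,0,0],[1,0,0,0,0],[1,0,0,0,0]]}}

```text
time: 31.05
tool_pos: [0.5077, 0.0061, 0.0439]
ee_rot: [-2.185, 1.568, 0.87]
wrist_force: [-2.5, 2.2, 5.2]
width: 0.046
```

```bash
python3 - <<'E'
from h import *
go(0.5075,0.006,0.043,np.pi/2-0.087)
E
```

```text
turn -0.0 deg (j6 1.56)  shift cm [0.09 0.01 0.02]
turn 180.0 deg (j6 1.56)  shift cm [ 0.09 -0.01 -0.02]
now [0.5077 0.0061 0.0439] jaw heading -1.658 axes [[0.0, -0.09, -1.0], [0.0, -1.0, 0.09], [-1.0, -0.0, -0.0]] t 31.05 w 0.0460 [-2.5  2.2  5.2]
```

>>> {"api": "carry_out", "payload": {"targets": [[0.4,0,0,0,0],[0.35,0,0,0,0],[0.35,0,0,0,0],[0.35,0,0,0,0],[0.35,0,0,0,0],[0.35,-1,0,0,0],[0.35,-2,0,0,0],[0.35,-3,0,0,0],[0.35,-4,0,0,0],[0.3,-4,0,0,0],[0,-3,0,0,0],[0,-1,0,0,0],[0,0,0,0,0],[0,0,0,0,0]]}}

```text
time: 32.45
tool_pos: [0.5064, 0.0053, 0.2204]
ee_rot: [-0.038, 1.568, 3.016]
wrist_force: [0.4, -0.1, -0.4]
width: 0.0927
```

```bash
python3 - <<'E'
from h import *
s=snap('wrist','w12'); t=snap('top','top12')
print('w',red(s)); print('t',red(t))
xa=np.array([np.cos(-.087),np.sin(-.087)])
for m in([.514,.0054],[.5021,-.1301]): print(proj(s,[[*(m+xa*.045),.06]]))
go(.384,.380,.22,.415-np.pi/2)
E
```

```text
w [([483.3, 155.2], [454, 142, 58, 28, 1510]), ([318.8, 160.9], [293, 148, 54, 27, 1375]), ([471.9, 251.3], [452, 245, 36, 10, 129])]
t [([236.2, 207.8], [230, 205, 13, 7, 61]), ([163.8, 213.1], [156, 206, 16, 16, 153]), ([150.7, 227.1], [142, 219, 18, 18, 203]), ([359.3, 241.2], [353, 237, 12, 10, 64]), ([397.7, 258.7], [391, 255, 13, 10, 65])]
[[319.69708966 157.14369843]]
[[484.11248192 157.69712662]]
turn -28.8 deg (j6 1.56)  shift cm [ 2.000e-02 -3.921e+01 -3.950e+00]
turn 151.2 deg (j6 1.56)  shift cm [2.000e-02 3.921e+01 3.950e+00]
now [0.506  0.0053 0.2195] jaw heading -1.658 axes [[-0.0, -0.09, -1.0], [0.0, -1.0, 0.09], [-1.0, -0.0, 0.0]] t 32.55 w 0.0934 [-1.  -0.1  0.2]
```

>>> {"api": "carry_out", "payload": {"targets": [[0,0,0,0,-7.2],[0,0,0,0,-7.2],[0,0,0,0,-7.2],[0,0,0,0,-7.2],[0,0,-4,-0.4,0],[0,0,-4,-0.4,0],[0,0,-4,-0.4,0],[0,0,-4,-0.4,0],[0,0,-4,-0.4,0],[0,0,-4,-0.4,0],[0,0,-4,-0.4,0],[0,0,-4,-0.4,0],[0,0,-4,-0.4,0],[0,0,-3.2,-0.4,0],[0,0,0,0,0],[0,0,0,0,0],[0,0,0,0,0]]}}

```text
time: 34.25
tool_pos: [0.3856, 0.3788, 0.2211]
ee_rot: [0.554, 1.569, -2.173]
wrist_force: [-0.1, -0.4, -0.6]
width: 0.0943
```

```bash
python3 - <<'E'
from h import *
s=snap('wrist','w13'); print('w',red(s))
go(.466,.416,.008,.415-np.pi/2)
cv2.imwrite('pics/v13.png',s['image'][:,:,::-1])
E
```

```text
w [([315.2, 46.0], [289, 32, 53, 32, 1312]), ([35.7, 82.8], [0, 49, 71, 79, 2986]), ([18.3, 151.8], [0, 124, 46, 51, 1568])]
turn -0.1 deg (j6 1.83)  shift cm [21.34 -0.19 -8.86]
turn 179.9 deg (j6 1.83)  shift cm [21.34  0.19  8.86]
now [0.3859 0.3788 0.2215] jaw heading -1.157 axes [[-0.0, 0.4, -0.92], [-0.0, -0.92, -0.4], [-1.0, 0.0, 0.0]] t 34.3 w 0.0941 [-0.6  0.2  0.4]
```

View pics/v13.png

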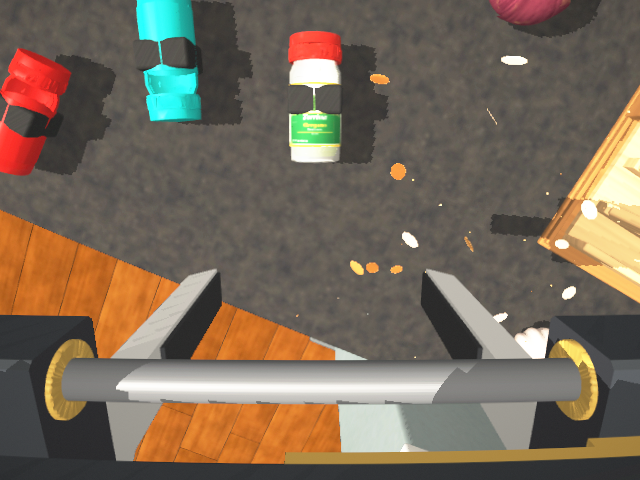

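```bash
python3 - <<'E'
from h import *
s=load('w13')
r=plane(s,[(315.3,47),(315,150)],.042); d=r[0]-r[1];a=np.arctan2(d[1],d[0])
c=plane(s,[(315.2,98.5)],.046)[0]; print(a,c)
go(c[0],c[1],.006,a-np.pi/2)
E
```

```text
0.4072834543937468 [0.47547559 0.42261005 0.046     ]
turn 0.4 deg (j6 1.83)  shift cm [21.54 -0.49 -9.99]
turn -179.6 deg (j6 1.83)  shift cm [21.54  0.49  9.99]
now [0.3859 0.3788 0.2215] jaw heading -1.157 axes [[-0.0, 0.4, -0.92], [-0.0, -0.92, -0.4], [-1.0, 0.0, 0.0]] t 34.3 w 0.0941 [-0.6  0.2  0.4]
```

>>> {"api": "carry_out", "payload": {"targets": [[0.1,1,-0.2,-3.3,0],[0.1,2,-0.2,-3.3,0],[0.1,3,-0.1,-3.2,0],[0.1,4,0,0,0],[0.1,4,0,0,0],[0.1,3.5,0,0,0],[0.1,2.2,0,0,0],[0.1,1.2,0,0,0],[0.1,0.6,0,0,0],[0.1,0,0,0,0],[1,0,0,0,0],[1,0,0,0,0],[1,0,0,0,0],[1,0,0,0,0],[1,0,0,0,0],[1,0,0,0,0],[1,0,0,0,0],[1,0,0,0,0],[1,0,0,0,0],[1,0,0,0,0]]}}

```text
time: 36.3
tool_pos: [0.4734, 0.4241, 0.0075]
ee_rot: [2.85, 1.57, 0.123]
wrist_force: [0.2, -1.3, 3.1]
width: 0.0461
```

```bash
python3 - <<'E'
from h import *
go(0.5199,0.0731,0.18,np.pi/2-0.087)
E
```

```text
turn 28.8 deg (j6 1.80)  shift cm [-17.25  34.56  -7.69]
turn -151.2 deg (j6 1.80)  shift cm [-17.25 -34.56   7.69]
now [0.4734 0.4241 0.0075] jaw heading -1.155 axes [[0.0, 0.4, -0.91], [0.0, -0.91, -0.4], [-1.0, 0.0, -0.0]] t 36.3 w 0.0461 [ 0.2 -1.3  3.1]
```

>>> {"api": "carry_out", "payload": {"targets": [[1,-2,0,0,0],[1,-3,0,0,0],[1,-4,0,0,0],[1,-4,0,0,0],[1,-4,0,0,0],[1,0,0,0,7.2],[1,0,0,0,7.2],[1,0,0,0,7.2],[1,0,0,0,7.2],[1,0,3.5,-0.8,0],[1,0,4,-0.8,0],[1,0,4,-0.9,0],[1,0,4,-0.9,0],[1,0,4,-0.9,0],[1,0,4,-0.9,0],[1,0,4,-0.9,0],[1,0,4,-0.9,0],[1,0,3,-0.7,0],[1,0,0,0,0],[1,0,0,0,0]]}}

```text
time: 38.3
tool_pos: [0.5195, 0.0737, 0.1762]
ee_rot: [-0.633, 1.569, 2.42]
wrist_force: [0.5, 1.4, -0.2]
width: 0.0457
```

```bash
python3 - <<'E'
from h import *
s=snap('wrist','w14'); print(red(s))
go(0.5199,0.0731,0.039,np.pi/2-0.087)
E
```

```text
[([596.4, 169.7], [560, 153, 72, 34, 2086]), ([414.4, 175.6], [382, 160, 65, 32, 1875]), ([320.5, 209.7], [265, 178, 113, 64, 6322]), ([581.5, 276.4], [558, 269, 45, 13, 202])]
turn -0.0 deg (j6 1.69)  shift cm [13.74  0.14 -0.07]
turn 180.0 deg (j6 1.69)  shift cm [13.74 -0.14  0.07]
now [0.5195 0.0744 0.1764] jaw heading -1.658 axes [[-0.0, -0.09, -1.0], [0.0, -1.0, 0.09], [-1.0, -0.0, 0.0]] t 38.35 w 0.0458 [-0.1  0.3 -1.1]
```

>>> {"api": "carry_out", "payload": {"targets": [[1,3,0.1,-0.2,0],[1,3,0,0,0],[1,2,0,0,0],[1,1.5,0,0,0],[1,1,0,0,0],[1,1,0,0,0],[1,1,0,0,0],[1,0.6,0,0,0],[1,0.4,0,0,0],[1,0.2,0,0,0],[1,0,0,0,0],[1,0,0,0,0]]}}

```text
time: 39.55
tool_pos: [0.522, 0.0728, 0.0405]
ee_rot: [-2.453, 1.57, 0.601]
wrist_force: [-0.6, 1.5, -0.9]
width: 0.0458
```

```bash
python3 - <<'E'
from h import *
go(0.5199,0.0731,0.039,np.pi/2-0.087)
E
```

```text
turn -0.0 deg (j6 1.69)  shift cm [ 0.15 -0.01  0.22]
turn 180.0 deg (j6 1.69)  shift cm [ 0.15  0.01 -0.22]
now [0.522  0.0728 0.0405] jaw heading -1.658 axes [[0.0, -0.09, -1.0], [0.0, -1.0, 0.09], [-1.0, -0.0, -0.0]] t 39.55 w 0.0458 [-0.6  1.5 -0.9]
```

>>> {"api": "carry_out", "payload": {"targets": [[1,0.1,0,0,0],[0.4,0,0,0,0],[0.35,0,0,0,0],[0.35,0,0,0,0],[0.35,0,0,0,0],[0.35,0,0,0,0],[0.35,-1,0,0,0],[0.35,-2,0,0,0],[0.35,-3,0,0,0],[0.35,-4,0,0,0],[0.3,-4,0,0,0],[0.3,-4,0,0,0],[0.3,-4,0,0,0],[0.3,0,3.4,2.5,0],[0.3,0,3.4,2.5,0],[0.3,0,3.4,2.6,0],[0.3,0,0,0,0],[0.3,0,0,0,0]]}}

```text
time: 41.35
tool_pos: [0.4371, -0.0227, 0.2601]
ee_rot: [-2.94, 1.568, 0.113]
wrist_force: [1.0, 0.4, -0.5]
width: 0.0656
```

```bash
python3 - <<'E'
from h import *
s=snap('wrist','w15'); print('w',red(s))
y=-.087;xa=np.array([np.cos(y),np.sin(y)]);ya=np.array([-xa[1],xa[0]]);m0=np.array([.511,-.0285])
for k in(0,1,3):
    m=m0+ya*.068*(1.5-k); print(k,proj(s,[[*(m+xa*.045),.06]]))
go(.437,-.022,.059,np.pi/2-.087)
cv2.imwrite('pics/v15.png',s['image'][:,:,::-1])
E
```

```text
w [([434.0, 75.2], [408, 61, 53, 30, 1292]), ([202.6, 77.0], [180, 64, 48, 28, 1155]), ([279.7, 80.4], [256, 67, 49, 29, 1186]), ([425.1, 167.9], [408, 165, 31, 6, 130])]
0 [[204.6485587   80.70299731]]
1 [[281.19605614  79.84155178]]
3 [[434.83331291  79.94638159]]
turn -0.0 deg (j6 1.48)  shift cm [20.08 -0.    0.09]
turn 180.0 deg (j6 1.48)  shift cm [20.08  0.   -0.09]
now [ 0.4375 -0.0222  0.2598] jaw heading -1.658 axes [[0.0, -0.09, -1.0], [0.0, -1.0, 0.09], [-1.0, -0.0, -0.0]] t 41.4 w 0.0659 [ 0.2  0.  -0.1]
```

View pics/v15.png

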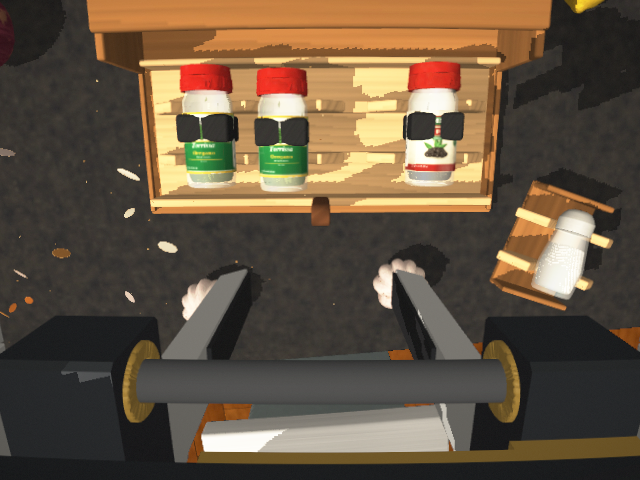

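```bash
python3 - <<'E'
from h import *
s=load('w15'); h=cv2.cvtColor(s['image'],cv2.COLOR_RGB2HSV); m=cv2.inRange(h,(0,0,130),(180,45,255)); m[:, :520]=0; m[:195]=0; m[310:]=0
n,l,st,c=cv2.connectedComponentsWithStats(m); i=1+np.argmax(st[1:,4]); print(st[i],c[i])
p=np.argwhere(l==i)[:,::-1].astype(np.float32); (cx,cy),(w,hh),an=cv2.minAreaRect(p); print(cx,cy,w,hh,an)
u,sv,vt=np.linalg.svd(p-p.mean(0),full_matrices=False); d=vt[0]
r=plane(s,[c[i],c[i]+30*d,c[i]-30*d],.054); print(r[0], np.arctan2(*(r[1]-r[2])[[1,0]]))
print(proj(s,[[.3725,-.2675,.05],[.3725+.92*.045,-.2675-.39*.045,.05],[.3725-.92*.045,-.2675+.39*.045,.05]]))
E
```

```text
[ 535  210   60   89 3140] [565.37324841 254.1633758 ]
567.0300903320312 252.48855590820312 43.954612731933594 88.4107894897461 24.227745056152344
[ 0.37208158 -0.26334931  0.054     ] 2.8397175777555104
[[567.11655166 252.30074482]
 [586.39310695 210.72574871]
 [548.33764856 292.04967059]]
```

>>> {"api": "carry_out", "payload": {"targets": [[0.4,3,0,0.2,0],[0.4,4,0,0,0],[0.4,4,0,0,0],[0.4,4,0,0,0],[0.4,3,0,0,0],[0.4,2.1,0,0,0],[0.4,0,0,0,0],[0.4,0,0,0,0],[1,0,0,0,0],[1,0,0,0,0],[1,0,0,0,0],[1,0,0,0,0],[1,0,0,0,0],[1,0,0,0,0],[1,0,0,0,0],[1,0,0,0,0],[1,0,0,0,0],[1,0,0,0,0]]}}

```text
time: 43.2
tool_pos: [0.4353, -0.0219, 0.0583]
ee_rot: [-1.94, 1.57, 1.115]
wrist_force: [-0.6, 3.3, 3.0]
width: 0.0156
```

```bash
python3 - <<'E'
from h import *
go(.557,-.033,.059,np.pi/2-.087)
E
```

```text
turn -0.0 deg (j6 1.48)  shift cm [ -0.06   0.05 -12.22]
turn 180.0 deg (j6 1.48)  shift cm [-0.06 -0.05 12.22]
now [ 0.4353 -0.0219  0.0583] jaw heading -1.658 axes [[0.0, -0.09, -1.0], [0.0, -1.0, 0.09], [-1.0, -0.0, -0.0]] t 43.2 w 0.0156 [-0.6  3.3  3. ]
```

Tab pinched (15.6 mm). Push home slowly.

>>> {"api": "carry_out", "payload": {"targets": [[1,0,0,-0.4,0],[1,0,0,-0.8,0],[1,0,0,-0.8,0],[1,0,0,-0.8,0],[1,0,0,-0.8,0],[1,0,0,-0.8,0],[1,0,0,-0.8,0],[1,0,0,-0.8,0],[1,0,0,-0.8,0],[1,0,0,-0.8,0],[1,0,0,-0.8,0],[1,0,0,-0.8,0],[1,0,0,-0.8,0],[1,0,0,-0.8,0],[1,0,0,-0.6,0],[1,0,0,-0.4,0],[1,0,0,-0.2,0],[1,0,0,0,0],[1,0,0,0,0]]}}

```text
time: 45.1
tool_pos: [0.5549, -0.0319, 0.0584]
ee_rot: [-1.289, 1.569, 1.766]
wrist_force: [-2.5, 6.1, 5.7]
width: 0.0159
```

```bash
python3 - <<'E'
from h import *
go(.557,-.033,.059,np.pi/2-.087)
E
```

```text
turn 0.0 deg (j6 1.50)  shift cm [-0.06  0.09 -0.22]
turn -180.0 deg (j6 1.50)  shift cm [-0.06 -0.09  0.22]
now [ 0.5549 -0.0319  0.0584] jaw heading -1.658 axes [[-0.0, -0.09, -1.0], [0.0, -1.0, 0.09], [-1.0, -0.0, 0.0]] t 45.1 w 0.0159 [-2.5  6.1  5.7]
```

>>> {"api": "carry_out", "payload": {"targets": [[0.6,0,0,0,0],[0.4,0,0,0,0],[0.4,0,0,0,0],[0.4,0,0,0,0],[0.4,0,0,0,0],[0.4,0,0,1,0],[0.4,0,0,2,0],[0.4,0,0,3,0],[0.4,0,0,4,0],[0.4,0,0,3,0],[0.4,-3,0,2,0],[0.4,-4,0,0,0],[0.4,-4,0,0,0],[0.4,-4,0,0,0],[0.4,-4,0,0,0],[0.4,0,0,0,0],[0.4,0,0,0,0]]}}

```text
time: 46.8
tool_pos: [0.4052, -0.0197, 0.2489]
ee_rot: [3.026, 1.568, -0.202]
wrist_force: [0.5, -0.3, -0.3]
width: 0.0565
```

```bash
python3 - <<'E'
from h import *
s=snap('wrist','w16'); t=snap('top','top16'); c=snap('scene','scene16')
print('w',red(s)); print('t',red(t)); print('s',red(c))
go(.437,-.022,.059,np.pi/2-.087)
y=-.087;xa=np.array([np.cos(y),np.sin(y)]);ya=np.array([-xa[1],xa[0]]);m0=np.array([.511,-.0285])+.12*xa
# tab brown mask: compare with initial images
for n,im,r in(('top0',load('top0'),(355,225,385,255)),('top16',t,(355,225,385,255)),('scene0',load('scene0'),(352,215,382,250)),('scene16',c,(352,215,382,250))):
    a=im['image'][r[1]:r[3],r[0]:r[2]]; m=(a.astype(int).sum(2)<230); q=np.argwhere(m); print(n,m.sum(),q.mean(0) if len(q) else None)
# lemon/onion
for n,im in(('top0',load('top0')),('top16',t)):
    h=cv2.cvtColor(im['image'],cv2.COLOR_RGB2HSV); m=cv2.inRange(h,(24,170,150),(34,255,255))[240:285,435:475]; o=cv2.inRange(h,(165,120,60),(179,255,255))[180:215,272:308]
    print(n,np.argwhere(m).mean(0),np.argwhere(o).mean(0))
E
```

```text
w []
t [([163.8, 213.1], [156, 206, 16, 16, 153]), ([150.7, 227.1], [142, 219, 18, 18, 203])]
s []
turn -0.0 deg (j6 1.47)  shift cm [18.7  -0.03 -3.36]
turn 180.0 deg (j6 1.47)  shift cm [18.7   0.03  3.36]
now [ 0.4041 -0.0195  0.2461] jaw heading -1.658 axes [[-0.0, -0.09, -1.0], [0.0, -1.0, 0.09], [-1.0, -0.0, 0.0]] t 46.95 w 0.0567 [ 0.4 -0.8  0.2]
top0 5 [21.2 14.2]
top16 400 [12.8325 13.4775]
scene0 0 None
scene16 11 [8.63636364 9.09090909]
top0 [21.33333333 15.83333333] [16.27018634 16.81987578]
top16 [21.19473684 15.48947368] [16.11146497 16.61146497]
```

```bash
python3 - <<'E'
from h import *
s=load('w16'); im=s['image']; h=cv2.cvtColor(im,cv2.COLOR_RGB2HSV)
y=-.087;xa=np.array([np.cos(y),np.sin(y)]);ya=np.array([-xa[1],xa[0]])
tab=np.array([.557,-.0325]); pr=proj(s,[[*(tab+xa*dx),.101] for dx in(-.01,.01)]); print('tab top pred front/back',pr.round(1))
u=int(pr[0,0]); v=int(pr[0,1]); print('col',[tuple(im[r,u]) and im[r,u].tolist() for r in range(v-14,v+30,3)])
R=im[v-30:v+40,u-30:u+30].astype(int); m=(R[:,:,0]<130)&(R[:,:,0]>1.5*R[:,:,2])&(R.sum(2)<260); n,l,st,c=cv2.connectedComponentsWithStats(m.astype(np.uint8)); print([(st[i]+[u-30,v-30,0,0,0]).tolist() for i in range(1,n) if st[i,4]>30])
m0=np.array([.511,-.0285])+.12*xa
for k in range(4):
    q=m0+ya*.068*(1.5-k); b=proj(s,[[*(q-xa*.053),.06]])[0]; print('jar base pred',k,b.round(1))
    x,yy=int(b[0]),int(b[1]); a=h[max(0,yy-40):yy+30,x-30:x+30]; w=(a[:,:,1]<70)&(a[:,:,2]>110); z=np.argwhere(w); print(w.sum(), (z.mean(0)+[max(0,yy-40),x-30], z.max(0)+[max(0,yy-40),x-30]) if len(z) else '')
E
```

```text
tab top pred front/back [[319.8  37.7]
 [319.8   9. ]]
col [[141, 85, 52], [143, 87, 52], [134, 82, 50], [116, 72, 43], [87, 54, 32], [78, 49, 31], [78, 50, 33], [76, 47, 31], [207, 135, 73], [216, 140, 73], [223, 147, 77], [226, 151, 80], [232, 156, 81], [227, 150, 80], [229, 154, 82]]
[[310, 8, 21, 39, 450]]
jar base pred 0 [197.8  11.3]
343 (array([  5.21282799, 200.97959184]), array([ 14, 219]))
jar base pred 1 [279.   10.2]
561 (array([  6.32976827, 278.02317291]), array([ 18, 301]))
jar base pred 2 [360.7  10.1]
0 
jar base pred 3 [441.9  11. ]
204 (array([  4.98039216, 434.16176471]), array([ 12, 460]))
```

```bash
python3 - <<'E'
from bench import robot
print(robot.close_job())
E
```

```text
the job is handed in; nothing more can be done
None
```

The whole task was carried out and handed in at about 47 s of the 210 s. The hand-in reports no verdict, so the results below are from my own checks.

- **Tray out:** I pinched the tab and pulled the tray 12.0 cm to its stop.
- **Shaker:** I moved it from cradle 4 to the wooden rest. Its image centre matched the predicted rest point to within 1 pixel, with its axis along the rest.
- **Jars:** I laid the three red-capped spice jars in cradles 4, 2 and 1, and left cradle 3 empty. With the tray out, the picture showed all three square in their notches, about 2 to 5 mm from the cradle points. I left the red and turquoise look-alikes alone.
- **Tray home:** I pinched the tab again, pushed the tray home 12.0 cm and released it. The last wrist image put the tab's front edge about 1 pixel from its predicted home position. The jar ends under the hood were close to where they should be.
- **Onion and lemon:** neither had moved in the top view, with shifts under 1 pixel.

No check failed. The largest disagreements were small:

- The camera estimates of the collar middles were off by a few millimetres along the jars.
- The grips on two jars ended about 4 and 6 mm off centre. I allowed for the larger one when placing.

The state under the hood was checked only numerically, because I had used all 16 picture views by then.

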